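Refit the anchor plate and return springs of a box folder

ROBOT

A 6-joint arm with a two-finger parallel gripper is mounted at the origin on the work surface; the furniture and walls round the work are solid. World frame = base frame: x ahead of the robot, y to its left, z up, the work surface at z = 0. Lengths are in m, angles in rad, forces in N, time in s.
With the tool pointing down it reaches from about 0.325 to 0.925 m from the base axis. Payload 3.1 kg.
Tool frame: the origin (TCP) lies on the centre line of the jaws, within the pads' length; the fingertips stand 14 mm ahead of it and the grasp point (between the pads) lies 5 mm behind it; z points along the fingers, y is the line along which they close (so a half turn about z gives the same grasp; the last joint's range is limited). The gripper opens to 85 mm and grips with 20 to 120 N. Pads are 22 mm wide; open, the fingers measure 114 mm over their backs; the gripper's body (76 mm by 85 mm) begins 54 mm behind the grasp point. The pads swing forward as they close: fully open they stand 13 mm farther back than shut.
Start: joints at [-0.112, 0.217, 1.613, -0, 1.311, -0.112], TCP at [0.625, 0, 0.245] pointing down, gripper open.
Joint ranges: [-2.75, 2.75], [-0.78, 2.1], [0.31, 2.55], [-1.13, 4.27], [0.13, 2.63], [-2.58, 2.58]. Speed limits (rad/s): [2.79, 2.79, 3.14, 3.14, 3.14, 3.14].

INTERFACE

Orientations are given as a unit quaternion [x, y, z, w].
In Python, from plant import manip gives the robot as it stands.
- The arm moves only by the tool play_rows, never from a script. Its argument "targets" is a list of rows, each a list of 6 numbers: the shift along the tool's x, y, z in cm, then the turn, a rotation vector about the tool's x, y, z in degrees. In form: [[tx, ty, tz, rx, ry, rz], ...]. A call has 1 to 10 rows; each row shifts and turns the commanded pose from where the row before left it, along the tool's axes as they then stand; what a row does not reach is not made up. A row lasts 1/10 s, in which the tool goes at most 50 mm and 8.59 degrees, less where a joint would pass 70% of its speed; a pose out of reach is approached as far as the arm can. A call is refused whole if a number of a shift passes 5 or a number of a turn 8.59, either way. A call with a gripper value outside its range is refused whole. "hand" is the finger opening in cm, from 0 to 8.54, set as the call begins (left out, the last holds). The fingers move at their own pace and stop on an object; the grip force is fixed at half the most. Time passes only in rows, so rows that do not move let the fingers close. It gives the time, the measured TCP pose, the force, the opening and the grip force at its end, in the units of the state.
- manip.observe(): the state, without advancing time (a new reading comes with each control period).
- manip.get_image(name): name is "scene" or "side" or "wrist"; returns the picture (420x560x3 uint8, red, green, blue); there is no depth.
- manip.get_calibration(name): a dict with "camera_matrix" (3x3 intrinsics, pixels), "R" (3x3) and "t" (3): a world point X has camera coordinates R X + t; the wrist camera has in their place "tool_from_camera" (4x4, takes a point from camera to tool coordinates, whose origin is the TCP and whose axes are the flange's). Camera axes: x right, y down, z forward; pixel columns grow to the right and rows downward; lengths in m; the calibration is good to about 2 mm. A picture is of the moment at which its call begins: read the wrist's pose just before it. get_calibration takes no time and is no camera call.
- manip.sign_off(): hands the job in; it is judged then, once.
The state is a dict: "clock": time; "q": joint angles; "dq": joint speeds; "joint_torque": joint torques, N m; "position": TCP position; "ee_rot": TCP orientation; "wrist_force": force on the tool from outside, world axes, zero at the start; "torque": the same for the moment, N m; "width": finger opening in m; "grasp_force": force on a finger pad.
Only numpy, scipy, OpenCV 4.12 (cv2) and the standard library are available. Lean on these libraries where they do the work, as an engineer would, in place of code of your own. Each camera call takes 0.05 s, during which the arm holds its last target. There are 200 camera calls.

TASK

Put the spring bed of the box folder back together: tilt the anchor plate's thin tongue in under the pocket's lip and lay the plate down flat in the pocket, then fit every spring that lies on the bench, each in a row of its own: hook fully down in a hole of the plate, then stretch it straight across and set its eye fully down over the post of the same row. Any spring may go in any row; let go of everything, and do not knock over or push away the stamp, the glass or the tape roll.

Things in the scene. Friction and masses are not known exactly. Their poses are not given: they have to be found in the camera images.
- bed: Spring bed, fixed to the bench: grey base plate 214 mm (its x) by 206 mm (its y), 10 mm thick, origin at the centre of its underside, z up. Its rear part (-x half) has a shallow pocket for the anchor plate; its front part (+x) carries three upright posts in three rows 60 mm apart in y.
- pocket (a point): Centre of the pocket floor (bed x = -55 mm, z = 10 mm; the posts stand on the same level), axes as the bed's. From here: rear rim at x = -38 mm, side rims at y = +-91.7 mm, all 8 mm high; front wall at x = +36 mm with a lip all along it that overhangs the pocket back to x = +27 mm, its underside 10.5 mm and its top 16.5 mm above the floor.
- anchor_plate: Loose steel plate 70 (x) by 180 mm (y), 0.35 kg; origin at the centre of its underside, z up. 13.8 mm thick for x = -35 to +21 mm; from +21 to +35 mm a 6 mm thick tongue that goes under the lip. Black grip rib at x = -28 mm: 10 mm thick in x, 60 mm long in y, top at z = 43.5 mm. Seated: origin within 3 mm of the pocket point, axes as the pocket's.
- hole1 (a point): Hole 1 of the anchor plate, 12 mm across, right through; point at the level of the plate's underside, plate x = +8 mm, y = -60 mm.
- hole2 (a point): Hole 2 of the anchor plate, 12 mm across, right through; point at the level of the plate's underside, plate x = +8 mm, y = 0 mm.
- hole3 (a point): Hole 3 of the anchor plate, 12 mm across, right through; point at the level of the plate's underside, plate x = +8 mm, y = 60 mm.
- post1 (a point): Foot of post 1 of the bed (bed x = +81 mm, y = -60 mm, level with the pocket floor): round steel post 10 mm in diameter, 9 mm high, chamfered top, in the same row as hole 1; with the plate seated, 128 mm from the hole.
- post2 (a point): Foot of post 2 of the bed (bed x = +81 mm, y = 0 mm, level with the pocket floor): round steel post 10 mm in diameter, 9 mm high, chamfered top, in the same row as hole 2; with the plate seated, 128 mm from the hole.
- post3 (a point): Foot of post 3 of the bed (bed x = +81 mm, y = 60 mm, level with the pocket floor): round steel post 10 mm in diameter, 9 mm high, chamfered top, in the same row as hole 3; with the plate seated, 128 mm from the hole.
- spring1: Sleeved tension spring (all alike; one may be absent), 140x36 mm, 0.13 kg, standing on hook and eye. Origin: tip of the hook, a leg 8 mm thick, 14 mm long, pointing down; x from hook to eye, z up. Rear black grip tab above the hook: x = -22 to +4, z = 14 to 52 mm; slack front tab: x = 71 to 95, z = 4 to 52 mm; both 12 mm thick in y. Between them sleeve (16 mm) and coil, axis z = 28 mm.
- spring1_eye (a point): Centre, at the underside, of the 15 mm hole in the flat eye plate (24 mm in x, 36 mm wide, 5 mm thick); 106 mm from the hook's tip when slack, always 23 mm in front of the middle of the front tab. Front tab and eye pull out together along x by up to 45 mm: 3 N to start, then 0.25 N per mm (about 8 N in place).
- spring2: As spring1.
- spring2_eye (a point): As spring1_eye.
- spring3: As spring1.
- spring3_eye (a point): As spring1_eye.
- date_stamp: Bystander: wooden hand stamp, 31x52x81 mm, standing, origin at the centre of its underside.
- tea_glass: Bystander: small tea glass, 62 mm wide, 86 mm tall, standing, origin at the centre of its underside.
- tape_roll: Bystander: roll of parcel tape, 96 mm across, 48 mm tall, lying flat, origin at the centre of its underside.
Mind the look-alikes: they are no part of the job. Leave any orange look-alike of the spring3 alone.

How it is judged:
On the way:
1. the anchor plate lies flat in its pocket, its tongue under the lip (z of anchor_plate in the frame of pocket between -0.003 and 0.003 m and horizontal distance between anchor_plate and pocket below 0.007 m and angle between anchor_plate's own z axis and vertical below 0.05 rad and x of hole1 in the frame of pocket above 0 m), for 0.2 s.
At the end, for the whole second after the job is handed in: Anchor plate flat in the pocket (3 mm in height, 7 mm in plan, 0.05 rad), tongue under the lip. Each spring present: hook tip within 6 mm of a hole's axis and 5 mm of the pocket floor, eye within 6 mm of the axis and 4 mm of the foot of the post in that row. All at rest (all of step 1 and ((horizontal distance between spring1 and hole1 below 0.006 m and horizontal distance between spring1_eye and post1 below 0.006 m) or (horizontal distance between spring1 and hole2 below 0.006 m and horizontal distance between spring1_eye and post2 below 0.006 m) or (horizontal distance between spring1 and hole3 below 0.006 m and horizontal distance between spring1_eye and post3 below 0.006 m)) and z of each of spring1, spring2, spring3 in the frame of pocket below 0.005 m and z of each of spring1_eye, spring2_eye, spring3_eye in the frame of pocket below 0.004 m and linear speed of each of spring1, spring2, spring3, anchor_plate below 0.02 m/s and ((horizontal distance between spring2 and hole1 below 0.006 m and horizontal distance between spring2_eye and post1 below 0.006 m) or (horizontal distance between spring2 and hole2 below 0.006 m and horizontal distance between spring2_eye and post2 below 0.006 m) or (horizontal distance between spring2 and hole3 below 0.006 m and horizontal distance between spring2_eye and post3 below 0.006 m)) and ((horizontal distance between spring3 and hole1 below 0.006 m and horizontal distance between spring3_eye and post1 below 0.006 m) or (horizontal distance between spring3 and hole2 below 0.006 m and horizontal distance between spring3_eye and post2 below 0.006 m) or (horizontal distance between spring3 and hole3 below 0.006 m and horizontal distance between spring3_eye and post3 below 0.006 m))); the robot touches nothing.
It fails at once if the date stamp is knocked over or pushed more than 40 mm away (angle between date_stamp's own z axis and vertical above 0.5 rad or distance of date_stamp from where it was at the start of the episode above 0.04 m).
It fails at once if the tea glass is knocked over or pushed more than 40 mm away (angle between tea_glass's own z axis and vertical above 0.5 rad or distance of tea_glass from where it was at the start of the episode above 0.04 m).
It fails at once if the tape roll is knocked over or pushed more than 40 mm away (angle between tape_roll's own z axis and vertical above 0.5 rad or distance of tape_roll from where it was at the start of the episode above 0.04 m).
Of spring1, spring2, spring3 only 2 to 3 are there at a start; the rules pass over those that are not, and their reading is None.
At some moment in a run one of anchor_plate, spring1, spring2, spring3 may be knocked a few centimetres aside while the robot is not near it.
Once in a run the grip may slacken for a moment while it holds something.
It also fails if it takes over 210 s, if anything falls off the work surface, if the arm or the gripper's body presses on something with over 40 N, if the wrist force passes 120 N, or if a joint passes its speed limit or range.

## Working session

There is one attempt and no reset: what is moved stays moved. The work goes in short steps, Python scripts to look and compute and a tool call to move; the robot and the scene stay as the last step left them, time stands still between calls to the robot, and variables do not carry over. Pictures are saved under pics/ and viewed, at most 14 in all, crops included, and the job is handed in when it is done.

Besides the shell and the picture viewer there is one more tool, called after "Emit:" as name(argument=value, ...), one argument or row to a line, values as JSON. play_rows: Moves the arm, as the interface text tells. Its arguments: {"type":"object","properties":{"targets":{"type":"array","items":{"type":"array","items":{"type":"number"}}},"hand":{"type":"number"}},"required":["targets"]}

```bash
mkdir -p pics; ls; python3 - <<'E'
from plant import manip
import cv2
print(manip.observe())
for n in ["scene","side","wrist"]:
    im=manip.get_image(n); cv2.imwrite(f"pics/{n}0.png",im[:,:,::-1])
    c=manip.get_calibration(n); print(n,{k:(v.round(4).tolist() if hasattr(v,'round') else v) for k,v in c.items()})
import numpy as np
a=[cv2.imread(f"pics/{n}0.png") for n in["scene","side"]]
E
```

```text
pics
{'clock': 0.0, 'q': array([-1.12187932e-01,  2.17799122e-01,  1.61496643e+00, -4.07666589e-06,
        1.31129820e+00, -1.12176172e-01]), 'dq': array([-0.0006054 , -0.00151789,  0.00089538, -0.00019148,  0.00118843,
       -0.00033052]), 'joint_torque': array([-2.90135131e-04, -3.96841800e+01, -3.03850436e+01, -2.80225659e-04,
        9.87685227e-03,  9.68610237e-06]), 'position': array([6.24199139e-01, 1.18795124e-04, 2.43923484e-01]), 'ee_rot': array([ 0.70711003,  0.70710245, -0.00077191, -0.00096475]), 'wrist_force': array([ 0.28343194, -0.25192989,  0.22388936]), 'torque': array([-0.00591479, -0.01420399,  0.00552729]), 'grasp_force': 0.0, 'width': 0.08552978921963926}
scene {'camera_matrix': [[512.2838, 0.0, 288.8839], [0.0, 512.2838, 214.2204], [0.0, 0.0, 1.0]], 'R': [[-0.5047, -0.8633, -0.0048], [-0.4316, 0.2572, -0.8647], [0.7477, -0.4343, -0.5023]], 't': [0.2843, 0.2536, 1.0238]}
side {'camera_matrix': [[441.0677, 0.0, 271.2885], [0.0, 441.0677, 216.2918], [0.0, 0.0, 1.0]], 'R': [[1.0, 0.0041, -0.0017], [0.0015, -0.6711, -0.7414], [-0.0042, 0.7414, -0.6711]], 't': [-0.5212, 0.0465, 1.2619]}
wrist {'camera_matrix': [[316.0796, 0.0, 279.181], [0.0, 316.0796, 214.0039], [0.0, 0.0, 1.0]], 'tool_from_camera': [[0.0003, -0.9638, -0.2666, 0.0672], [1.0, 0.0, 0.001, 0.0012], [-0.001, -0.2666, 0.9638, -0.1294], [0.0, 0.0, 0.0, 1.0]]}
```

View pics/scene0.png

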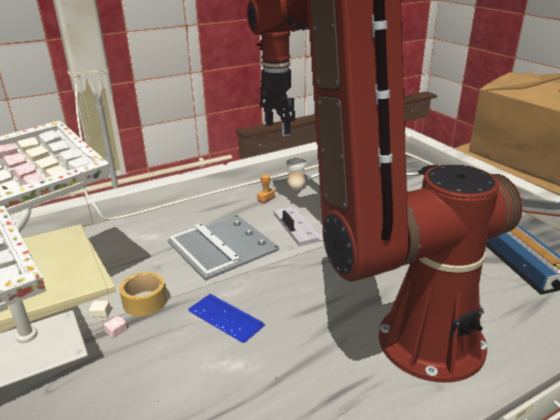

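View pics/side0.png

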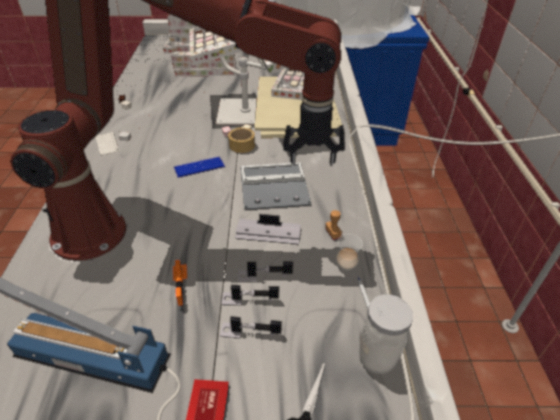

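Scene: bed around (222,246), plate with rib at (290,222), stamp (265,190), glass (297,178), tape roll (143,293). Side: bed (275,185), plate (268,230) with rib (269,219); three black springs at (270,268), (255,293), (257,326); candidates for confusion: the orange look-alike at (180,283), the white cone (315,395) and blue and red things. I take a close crop.

```bash
python3 - <<'E'
import cv2
a=cv2.imread("pics/side0.png")[150:350,160:360]
cv2.imwrite("pics/c1.png",cv2.resize(a,(800,600)[:1]*1+(800,) if 0 else (600,600),interpolation=cv2.INTER_CUBIC))
E
```

```text
(no output)
```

View pics/c1.png

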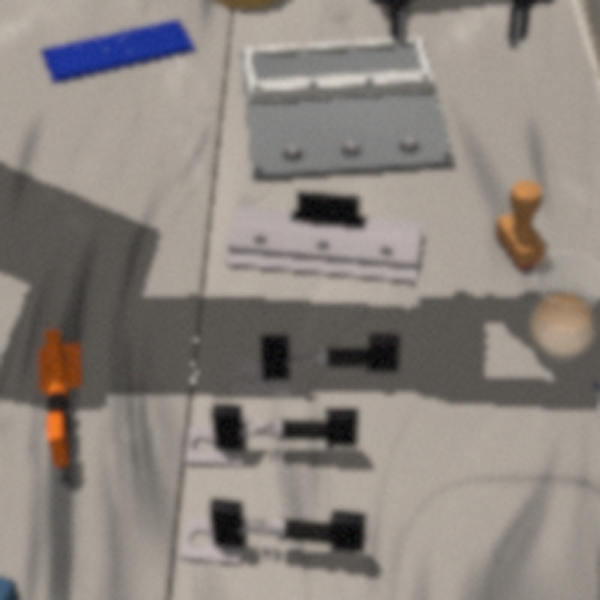

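View pics/wrist0.png

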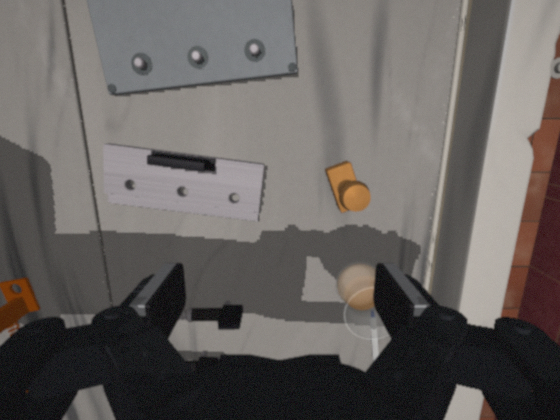

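Wrist: bed posts at (140,63), (198,57), (255,48); plate with rib (182,160), holes (129,184), (182,191), (234,198); the nearest spring's tab at (230,316); stamp (350,190), glass (368,300). Now two survey views.

```bash
cat > h.py <<'E'
import numpy as np, cv2
from scipy.spatial.transform import Rotation as R
from plant import manip
def shot(name,cam="wrist"):
    s=manip.observe(); im=manip.get_image(cam)[:,:,::-1].copy(); cv2.imwrite(f"pics/{name}.png",im)
    np.save(f"pics/{name}.npy",np.r_[s["position"],s["ee_rot"]]); return im,s
def cam(name,camn="wrist"):
    c=manip.get_calibration(camn); K=np.array(c["camera_matrix"])
    if camn!="wrist": return K,np.array(c["R"]).T,-np.array(c["R"]).T@np.array(c["t"])
    p=np.load(f"pics/{name}.npy"); T=np.array(c["tool_from_camera"]); Q=R.from_quat(p[3:]).as_matrix()
    return K,Q@T[:3,:3],Q@T[:3,3]+p[:3]
def pt(name,u,v,z,camn="wrist"):
    K,A,o=cam(name,camn); d=A@np.linalg.inv(K)@[u,v,1]; return o+d*(z-o[2])/d[2]
def px(name,X,camn="wrist"):
    K,A,o=cam(name,camn); c=K@(A.T@(np.asarray(X)-o)); return c[:2]/c[2]
def st():
    s=manip.observe(); f=R.from_quat(s["ee_rot"]).as_matrix()
    print("t %.1f"%s["clock"],"p",s["position"].round(4),"x",f[:,0].round(3),"z",f[:,2].round(3),"F",s["wrist_force"].round(1),"w",round(s["width"],4),"g",round(s["grasp_force"],1)); return s
def go(X=None,yaw=None):
    """delta in tool axes (cm) from measured pose to world X; yaw = heading of tool y"""
    s=st(); f=R.from_quat(s["ee_rot"]).as_matrix()
    if X is not None: print("shift cm",(f.T@(np.asarray(X)-s["position"])*100).round(2))
    if yaw is not None:
        t=R.from_matrix(np.c_[[np.cos(yaw+np.pi/2),np.sin(yaw+np.pi/2),0],[np.cos(yaw),np.sin(yaw),0],[0,0,-1]])
        print("turn deg",np.rad2deg((R.from_matrix(f).inv()*t).as_rotvec()).round(2))
E
```

Emit:
play_rows(
  targets=[
    [1.5,-5,-2,0,0,0],
    [1.5,-5,-2,0,0,0],
    [1,-2,0,0,0,0],
    [0,0,0,0,0,0],
    [0,0,0,0,0,0],
    [0,0,0,0,0,0],
  ],
  hand=8.5,
)

```text
clock: 0.75
position: [0.5163, 0.0364, 0.2808]
ee_rot: [0.707, 0.707, -0.0, 0.0]
wrist_force: [0.3, -0.5, 0.2]
width: 0.0853
grasp_force: 0.0
```

```bash
python3 -c "
from h import *
shot('w1');st()"
```

```text
t 0.8 p [0.5163 0.0364 0.2806] x [ 0.  1. -0.] z [-0. -0. -1.] F [ 0.1 -0.2  0.6] w 0.0852 g 0.0
```

Emit:
play_rows(
  targets=[
    [-5,0,0,0,0,0],
    [-5,0,0,0,0,0],
    [-5,0,0,0,0,0],
    [-3,0,0,0,0,0],
    [0,0,0,0,0,0],
    [0,0,0,0,0,0],
    [0,0,0,0,0,0],
  ],
)

```text
clock: 1.5
position: [0.5158, -0.1426, 0.2806]
ee_rot: [0.707, 0.707, 0.0, -0.001]
wrist_force: [-0.5, -0.2, 0.3]
width: 0.0847
grasp_force: 0.0
```

```bash
python3 -c "
from h import *
shot('w2');st()"
```

```text
t 1.6 p [ 0.5157 -0.1422  0.2807] x [-0.001  1.     0.001] z [-0.001  0.001 -1.   ] F [-0.2 -0.1  0.7] w 0.0847 g 0.0
```

View pics/w1.png

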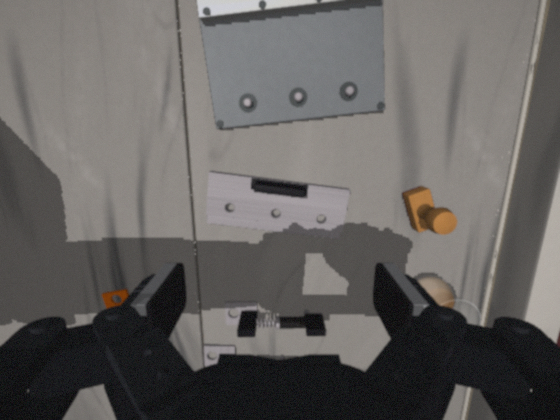

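View pics/w2.png

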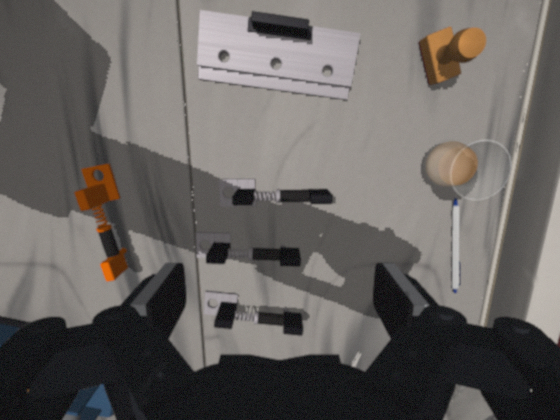

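w1: post tops at (247,102), (298,97), (349,91); w2: plate holes (224,56), (277,64), (328,71); spring front/rear tabs (243,197)/(320,196), (217,253)/(290,256), (225,316)/(293,322); the orange look-alike at (100,225) stays out. I measure these.

```bash
python3 - <<'E'
from h import *
def blob(name,u,v,z,mask,r=18):
    im=cv2.imread(f"pics/{name}.png"); g=im.max(2) 
    m=np.zeros(g.shape,np.uint8); m[max(0,v-r):v+r,u-r:u+r]=1
    m&=mask(im).astype(np.uint8)
    n,l,s,c=cv2.connectedComponentsWithStats(m); k=1+s[1:,4].argmax(); return c[k],s[k,4]
hole=[(224,56),(277,64),(328,71)]; post=[(247,102),(298,97),(349,91)]
bl=lambda im:im.max(2)<110
H=[];P=[]
for u,v in hole:
    c,a=blob("w2",u,v,0,lambda im:im.max(2)<130,9); X=pt("w2",*c,0.0138); H.append(X); print("hole",c.round(1),a,X.round(4))
for u,v in post:
    c,a=blob("w1",u,v,0,lambda im:im.min(2)>140,8); X=pt("w1",*c,0.019); P.append(X); print("post",c.round(1),a,X.round(4))
H=np.array(H);P=np.array(P)
print("spacing",np.diff(H,axis=0)[:,:2],np.diff(P,axis=0)[:,:2], np.linalg.norm(np.diff(H,axis=0),axis=1),np.linalg.norm(np.diff(P,axis=0),axis=1))
for n,A in(("hole",H),("post",P)):
    d=A[2]-A[0]; print(n,"row dir deg",np.rad2deg(np.arctan2(d[1],d[0])))
u,v=280,25
c,a=blob("w2",u,v,0,lambda im:im.max(2)<60,34); X=pt("w2",*c,0.036); print("rib",c,a,X)
for u,v in[(243,197),(320,196),(217,253),(290,256),(225,316),(293,322)]:
    c,a=blob("w2",u,v,0,lambda im:im.max(2)<28,16); print("tab",c.round(1),a,pt("w2",*c,0.045).round(4))
for u,v in[(270,268-0)]: pass
E
```

```text
hole [222.7  54.6] 79 [0.4527 0.004  0.0138]
hole [275.   61.4] 65 [ 0.5123 -0.003   0.0138]
hole [327.3  68.4] 62 [ 0.5726 -0.0104  0.0138]
post [246.6 101.6] 30 [0.4799 0.1317 0.019 ]
post [298.   95.5] 26 [0.5398 0.1384 0.019 ]
post [349.3  89.5] 19 [0.5991 0.1449 0.019 ]
spacing [[ 0.05968013 -0.00708311]
 [ 0.06029362 -0.00735325]] [[0.05994564 0.00674364]
 [0.05933403 0.00650734]] [0.06009898 0.06074036] [0.06032376 0.05968981]
hole row dir deg -6.8613742179984625
post row dir deg 6.339092650852396
rib [283.09323116  28.82247765] 783 [0.52121949 0.02444223 0.036     ]
tab [243.2 196.3] 182 [ 0.4747 -0.1545  0.045 ]
tab [317.8 192.3] 57 [ 0.5627 -0.1496  0.045 ]
tab [217.9 252.1] 265 [ 0.4413 -0.2251  0.045 ]
tab [288.1 255.9] 285 [ 0.5283 -0.2301  0.045 ]
tab [226.1 312. ] 207 [ 0.4478 -0.3093  0.045 ]
tab [291.7 319.7] 199 [ 0.5339 -0.3208  0.045 ]
```

Emit:
play_rows(
  targets=[
    [4.4,0,0,0,0,0],
    [4.4,0,0,0,0,0],
    [4.4,0,0,0,0,0],
    [4.3,0,0,0,0,0],
    [0,0,0,0,0,8],
    [0,0,0,0,0,8],
    [0,0,0,0,0,8],
    [0,0,0,0,0,8],
    [0,0,0,0,0,8],
    [0,0,0,0,0,8],
  ],
)

```text
clock: 2.55
position: [0.5153, 0.0334, 0.2811]
ee_rot: [0.934, 0.357, 0.0, -0.0]
wrist_force: [-0.1, 0.5, 0.1]
width: 0.085
grasp_force: 0.0
```

Emit:
play_rows(
  targets=[
    [0,0,0,0,0,8],
    [0,0,0,0,0,8],
    [0,0,0,0,0,8],
    [0,0,0,0,0,8],
    [0,0,0,0,0,8],
    [0,0,0,0,0,8],
    [0,0,4,0,0,1],
    [0,0,4,0,0,0],
    [0,0,3,0,0,0],
    [0,0,0,0,0,0],
  ],
)

```text
clock: 3.55
position: [0.511, 0.0334, 0.1659]
ee_rot: [0.998, -0.06, -0.006, -0.0]
wrist_force: [-0.3, 0.4, 0.3]
width: 0.0848
grasp_force: 0.0
```

Emit:
play_rows(
  targets=[
    [0,0,0,0,0,0],
    [0,0,0,0,0,0],
    [0,0,0,0,0,0],
  ],
)

```text
clock: 3.85
position: [0.5175, 0.032, 0.1737]
ee_rot: [0.998, -0.061, 0.002, 0.0]
wrist_force: [0.2, -0.1, 0.4]
width: 0.0853
grasp_force: 0.0
```

```bash
python3 -c "
from h import *
shot('w3');st()"
```

```text
t 3.9 p [0.5172 0.0319 0.1734] x [ 0.993 -0.122  0.004] z [ 0.004 -0.    -1.   ] F [-0.4 -0.1 -0.2] w 0.0848 g 0.0
```

View pics/w3.png

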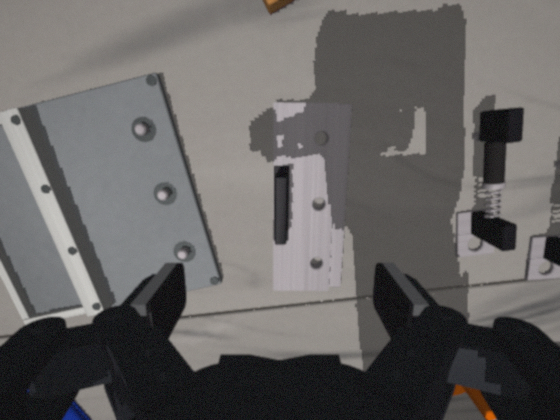

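w3: plate with rib at (282,205), holes (321,138), (318,204), (316,263); posts (143,128), (165,192), (184,251); lip strip (12,118)–(96,306).

```bash
python3 - <<'E'
from h import *
im=cv2.imread("pics/w3.png"); g=im.max(2)
m=(g<60).astype(np.uint8); m[:,:262]=0; m[:,300:]=0; m[:155]=0; m[252:]=0
ys,xs=np.nonzero(m); print("rib px",xs.min(),xs.max(),ys.min(),ys.max(),xs.mean(),ys.mean())
print(cv2.minAreaRect(np.c_[xs,ys].astype(np.float32)))
def cc(u,v,f,r=10):
    w=g[v-r:v+r+1,u-r:u+r+1]; mm=f(w).astype(np.uint8); n,l,s,c=cv2.connectedComponentsWithStats(mm); k=l[r,r] or 1+s[1:,4].argmax(); return c[k]+[u-r,v-r]
for u,v in[(321,138),(318,204),(316,263)]:
    c=cc(u,v,lambda w:w<(np.median(w)*.72)); print("hole",c.round(1),pt("w3",*c,.0138).round(4))
for u,v in[(143,128),(165,192),(184,251)]:
    c=cc(u,v,lambda w:w>np.percentile(w,88),8); print("post",c.round(1),pt("w3",*c,.019).round(4))
for y in range(165,246,10): print(y,g[y,268:296].tolist())
print(pt("w3",282,205,.0435))
s=st()
E
```

```text
rib px 275 288 166 242 282.5207715133531 202.07715133531158
((281.5, 204.0), (76.0, 13.0), 90.0)Traceback (most recent call last):
  File "<stdin>", line 9, in <module>
  File "<stdin>", line 7, in cc
ValueError: attempt to get argmax of an empty sequence
```

```bash
python3 - <<'E'
from h import *
im=cv2.imread("pics/w3.png"); g=im.max(2).astype(float)
def cc(u,v,sign,r=9):
    w=g[v-r:v+r+1,u-r:u+r+1]; w=np.clip(sign*(w-np.median(w))-15,0,None); yy,xx=np.mgrid[-r:r+1,-r:r+1]; return np.array([u+(w*xx).sum()/w.sum(),v+(w*yy).sum()/w.sum()])
H=[];P=[]
for u,v in[(321,138),(318,204),(316,263)]:
    c=cc(u,v,-1); H.append(pt("w3",*c,.0138)); print("hole",c.round(1),H[-1].round(4))
for u,v in[(143,128),(165,192),(184,251)]:
    c=cc(u,v,1,6); P.append(pt("w3",*c,.019)); print("post",c.round(1),P[-1].round(4))
for A in(H,P):
    d=A[2]-A[0];print(np.rad2deg(np.arctan2(d[1],d[0])),np.linalg.norm(d))
for y in range(170,246,20): print(y,g[y,268:296].astype(int).tolist())
print("rib",pt("w3",281.5,204.5,.0435))
E
```

```text
hole [326.4 137.6] [ 0.5722 -0.0172  0.0138]
hole [318.5 205.6] [ 0.511  -0.0046  0.0138]
hole [315.9 263.6] [0.4524 0.0031 0.0138]
post [139.6 129.3] [0.5992 0.1442 0.019 ]
post [161.8 194.9] [0.5398 0.1376 0.019 ]
post [181.4 254.4] [0.4801 0.1315 0.019 ]
170.3652863523695 0.1215581467064523
-173.94959855449187 0.11972404289753748
170 [156, 156, 157, 160, 157, 132, 84, 65, 61, 54, 38, 31, 28, 27, 25, 25, 28, 26, 32, 24, 44, 69, 102, 135, 167, 172, 177, 178]
190 [156, 157, 153, 153, 153, 130, 79, 52, 55, 66, 71, 66, 61, 63, 59, 60, 55, 48, 37, 31, 50, 74, 104, 138, 169, 175, 173, 178]
210 [151, 152, 155, 152, 150, 129, 80, 47, 57, 67, 68, 65, 64, 62, 61, 52, 55, 42, 29, 33, 58, 82, 101, 133, 165, 175, 176, 179]
230 [153, 151, 154, 149, 141, 109, 67, 51, 62, 64, 63, 62, 59, 59, 57, 52, 45, 39, 36, 59, 117, 159, 176, 174, 174, 173, 176, 178]
rib [0.5233187  0.02921083 0.0435    ]
```

```bash
python3 - <<'E'
from h import *
g=cv2.imread("pics/w3.png").max(2); print(g[160:250:2,281].tolist())
w=cv2.imread("pics/w2.png").max(2); print([ (y,w[y,246:318:2].tolist()) for y in (14,18,22,26)])
for u,v in[(280.5,173),(280.5,243)]: print(pt("w3",u,v,.0435).round(4))
for u,v in[(251,16),(312,24)]: print(pt("w2",u,v,.0435).round(4))
E
```

```text
[178, 177, 167, 71, 21, 27, 25, 17, 23, 56, 64, 63, 63, 59, 66, 63, 65, 63, 61, 66, 62, 65, 62, 61, 60, 62, 61, 61, 60, 61, 62, 60, 56, 56, 54, 59, 58, 57, 54, 53, 54, 54, 110, 167, 171]
[(14, [146, 149, 133, 69, 64, 63, 66, 64, 66, 67, 67, 68, 72, 76, 86, 107, 114, 120, 131, 140, 142, 147, 150, 152, 154, 151, 155, 151, 157, 153, 156, 155, 151, 156, 151, 151]), (18, [183, 131, 66, 67, 67, 67, 70, 66, 64, 66, 65, 65, 64, 63, 62, 61, 57, 61, 64, 60, 57, 58, 61, 59, 62, 67, 76, 82, 100, 116, 122, 139, 152, 154, 155, 151]), (22, [183, 104, 68, 36, 25, 34, 32, 33, 40, 46, 54, 59, 59, 64, 66, 63, 61, 64, 61, 60, 61, 62, 62, 62, 60, 61, 54, 61, 58, 56, 55, 73, 145, 154, 151, 154]), (26, [183, 98, 71, 53, 20, 17, 22, 17, 17, 23, 11, 21, 19, 21, 18, 27, 29, 22, 14, 24, 34, 38, 41, 44, 48, 54, 50, 59, 59, 55, 56, 58, 85, 123, 163, 163])]
[0.5499 0.0269 0.0435]
[0.4891 0.0342 0.0435]
[0.4867 0.0363 0.0435]
[0.5495 0.029  0.0435]
```

Emit:
play_rows(
  hand=4,
  targets=[
    [0,0,4,0,0,0],
    [0,0,4,0,0,0],
    [0,0,4,0,0,0],
    [0,0,2,0,0,0],
    [0,0,0,0,0,0],
    [0,0,0,0,0,0],
    [0,0,0,0,0,0],
    [0,0,0,0,0,0],
  ],
)

```text
clock: 4.7
position: [0.5176, 0.0317, 0.0333]
ee_rot: [0.998, -0.061, 0.002, 0.0]
wrist_force: [0.6, -0.7, -0.5]
width: 0.0398
grasp_force: 0.0
```

```bash
python3 -c "
from h import *
go([.5175,.0317,.032],np.deg2rad(-96.9))"
```

```text
t 4.7 p [0.5176 0.0317 0.0333] x [ 0.993 -0.122  0.004] z [ 0.004 -0.    -1.   ] F [ 0.6 -0.7 -0.5] w 0.0398 g 0.0
shift cm [-0.01  0.    0.13]
turn deg [-0.01 -0.25 -0.1 ]
```

Emit:
play_rows(
  hand=0,
  targets=[
    [0,0,0.1,0,0,0],
    [0,0,0,0,0,0],
    [0,0,0,0,0,0],
    [0,0,0,0,0,0],
    [0,0,0,0,0,0],
    [0,0,0,0,0,0],
    [0,0,-1,0,0,0],
    [0,0,-3,0,0,0],
    [0,0,-4,0,0,0],
    [0,0,0,0,0,0],
  ],
)

```text
clock: 5.7
position: [0.5198, 0.0319, 0.1153]
ee_rot: [0.998, -0.061, 0.005, -0.0]
wrist_force: [1.5, -0.6, -3.1]
width: 0.0091
grasp_force: 59.1
```

Emit:
play_rows(
  targets=[
    [0,0,0,0,0,-6.5],
    [0,0,0,0,0,-6.6],
    [0,-4.5,0,0,0,0],
    [0,-4.5,0,0,0,0],
    [0,-4.5,0,0,0,0],
    [0,-4.5,0,0,0,0],
    [0,-4.5,0,0,0,0],
    [0,-2,0,0,0,0],
    [0,0,0,0,0,0],
    [0,0,0,0,0,0],
  ],
)

```text
clock: 6.7
position: [0.488, 0.2752, 0.1084]
ee_rot: [0.999, 0.054, -0.002, 0.001]
wrist_force: [-0.3, 0.4, -3.9]
width: 0.009
grasp_force: 59.9
```

```bash
python3 -c "
from h import *
shot('w4')
go([.5221,.301,.15],np.deg2rad(-83.8))"
```

```text
t 6.8 p [0.4883 0.2746 0.1086] x [ 0.994  0.106 -0.003] z [-0.003 -0.001 -1.   ] F [-0.3 -0.6 -4.2] w 0.0088 g 59.9
shift cm [ 3.63 -2.26 -4.15]
turn deg [ 0.07  0.17 -0.09]
```

View pics/w4.png

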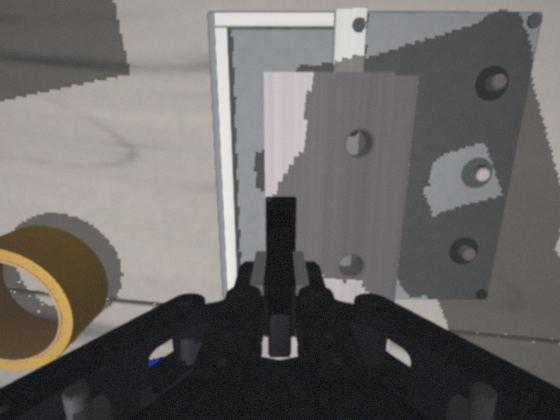

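w4: plate in the grip, its +y end edge at v≈72, holes at (358,142) and (350,264); pocket's rear rim inner edge at u≈232, side rim inner edge at v≈28; tape roll at (50,300), clear.

```bash
python3 - <<'E'
from h import *
g=cv2.imread("pics/w4.png").max(2).astype(int)
p=np.load("pics/w4.npy"); Q=R.from_quat(p[3:]).as_matrix()
zt=p[2]-.0325+.0138
for u,v in[(357.5,142.5),(350,264),(264,72),(417,76),(265,195)]:
    X=pt("w4",u,v,zt); print((u,v),"tool mm",(Q.T@(X-p[:3])*1e3).round(1))
b=np.deg2rad(-83.8); bx=np.array([np.cos(b),np.sin(b)]); by=np.array([-bx[1],bx[0]]); C=np.array([.5251,.2732])
def pk(u,v,z): X=pt("w4",u,v,z)[:2]-C; return (np.array([X@bx,X@by])*1e3).round(1)
print("rim rear",[pk(u,v,.018) for u,v in[(229,60),(237,250)]],"side",pk(280,27,.018),"posts",[pk(u,v,.019) for u,v in[(496,81),(483,173),(468,252)]],"lip",[pk(u,v,.0265) for u,v in[(335,40),(367,40)]])
print(g[60,205:245].tolist()); print(g[8:40,290].tolist()); print(g[40,325:375].tolist())
print(g[60:90,300].tolist(),g[200,255:275].tolist(),g[120,405:425].tolist())
E
```

```text
(357.5, 142.5) tool mm [61.7 36.1 18.5]
(350, 264) tool mm [ 1.4 36.3 18.7]
(264, 72) tool mm [91.4 -6.3 18.4]
(417, 76) tool mm [89.9 60.  18.5]
(265, 195) tool mm [37.2 -6.5 18.6]
rim rear [array([-37.4,  72.6]), array([-36.9, -56.7])] side [-5.  91.3] posts [array([134. ,  60.1]), array([135.9,   0.8]), array([134.9, -58.1])] lip [array([28., 82.]), array([47.3, 82. ])]
[150, 147, 148, 147, 134, 133, 141, 146, 148, 147, 152, 175, 215, 224, 225, 225, 224, 225, 225, 226, 226, 223, 206, 156, 100, 83, 91, 117, 142, 151, 151, 149, 151, 145, 144, 148, 148, 148, 148, 147]
[168, 163, 153, 145, 174, 207, 220, 222, 221, 222, 223, 224, 224, 222, 221, 218, 214, 191, 150, 113, 101, 113, 135, 148, 151, 148, 147, 146, 146, 147, 147, 147]
[145, 143, 145, 145, 145, 146, 143, 137, 134, 159, 194, 209, 211, 214, 212, 215, 215, 216, 216, 215, 217, 216, 216, 214, 212, 217, 218, 218, 217, 217, 216, 214, 214, 213, 213, 216, 216, 215, 213, 203, 176, 157, 147, 145, 144, 145, 147, 145, 146, 145]
[150, 149, 150, 143, 129, 109, 97, 95, 92, 85, 95, 131, 170, 193, 198, 201, 200, 201, 198, 200, 198, 200, 201, 198, 200, 198, 200, 197, 198, 200] [152, 152, 152, 153, 152, 150, 154, 154, 153, 143, 113, 70, 55, 57, 56, 49, 39, 34, 28, 29] [112, 111, 110, 109, 108, 108, 104, 104, 101, 96, 85, 86, 83, 87, 86, 85, 80, 90, 86, 84]
```

Emit:
play_rows(
  targets=[
    [1.75,-1.33,0,0,0,0],
    [1.75,-1.33,0,0,0,0],
    [0,0,0,3,0,0],
    [0,0,0,3,0,0],
    [0,0,0,3,0,0],
    [0,0,0,3,0,0],
    [0,0,0,0,0,0],
    [0,0,0,0,0,0],
    [0,0,0,0,0,0],
    [0,0,0,0,0,0],
  ],
)

```text
clock: 7.75
position: [0.5215, 0.3058, 0.1101]
ee_rot: [0.993, 0.053, -0.005, -0.104]
wrist_force: [-0.3, -0.1, -3.8]
width: 0.0091
grasp_force: 60.0
```

```bash
cat >> h.py <<'E'
b=np.deg2rad(-83.8); bx=np.array([np.cos(b),np.sin(b),0]); by=np.array([-bx[1],bx[0],0]); C=np.array([.5251,.2732,.010])
def pkt(x,y,z): return C+bx*x/1e3+by*y/1e3+np.array([0,0,z/1e3])
def inpk(X): d=np.asarray(X)-C; return (np.array([d@bx,d@by,d[2]])*1e3).round(1)
E
python3 - <<'E'
from h import *
s=st(); f=R.from_quat(s["ee_rot"]).as_matrix(); print(inpk(s["position"]),"tilt",np.rad2deg(np.arcsin(f[2,1])), "roll",np.rad2deg(np.arcsin(f[2,0])),"hd",np.rad2deg(np.arctan2(f[1,0],f[0,0])))
go(pkt(-31.9,-1.3,69.9)); go(pkt(-31.9,-1.3,45.9))
E
```

```text
t 7.8 p [0.5215 0.3058 0.1101] x [0.994 0.107 0.   ] z [-0.022  0.206 -0.978] F [-0.3 -0.1 -3.8] w 0.0091 g 60.0
[-32.8  -0.  100.1] tilt -11.97291390826923 roll 0.010194947362463559 hd 6.121534496056821
t 7.8 p [0.5215 0.3058 0.1101] x [0.994 0.107 0.   ] z [-0.022  0.206 -0.978] F [-0.3 -0.1 -3.8] w 0.0091 g 60.0
shift cm [-0.13  0.71  2.94]
t 7.8 p [0.5215 0.3058 0.1101] x [0.994 0.107 0.   ] z [-0.022  0.206 -0.978] F [-0.3 -0.1 -3.8] w 0.0091 g 60.0
shift cm [-0.13  1.21  5.29]
```

Emit:
play_rows(
  targets=[
    [-0.13,0.3,1.3,0,0,0],
    [0,0.3,1.3,0,0,0],
    [0,0.2,1,0,0,0],
    [0,0.2,0.9,0,0,0],
    [0,0.1,0.4,0,0,0],
    [0,0.1,0.3,0,0,0],
    [0,0,0,0,0,0],
    [0,0,0,0,0,0],
    [0,0,0,0,0,0],
  ],
)

```text
clock: 8.65
position: [0.5209, 0.3048, 0.0575]
ee_rot: [0.993, 0.053, -0.005, -0.105]
wrist_force: [-0.7, -0.2, -3.6]
width: 0.0089
grasp_force: 60.0
```

```bash
cat >> h.py <<'E'
def rel():
    s=st(); f=R.from_quat(s["ee_rot"]).as_matrix(); print("pk",inpk(s["position"]),"tilt %.2f roll %.2f hd %.2f"%tuple(np.rad2deg([-np.arcsin(f[2,1]),np.arcsin(f[2,0]),np.arctan2(f[1,0],f[0,0])])))
E
python3 -c "
from h import *
rel();go(pkt(-20.9,-1.3,45.9));shot('w5')"
```

```text
t 8.7 p [0.5209 0.3048 0.0575] x [0.994 0.106 0.001] z [-0.021  0.207 -0.978] F [-0.7 -0.2 -3.6] w 0.0089 g 60.0
pk [-31.8  -0.7  47.5] tilt 12.02 roll 0.08 hd 6.10
t 8.7 p [0.5209 0.3048 0.0575] x [0.994 0.106 0.001] z [-0.021  0.207 -0.978] F [-0.7 -0.2 -3.6] w 0.0089 g 60.0
shift cm [-0.05  1.1  -0.08]
```

View pics/w5.png

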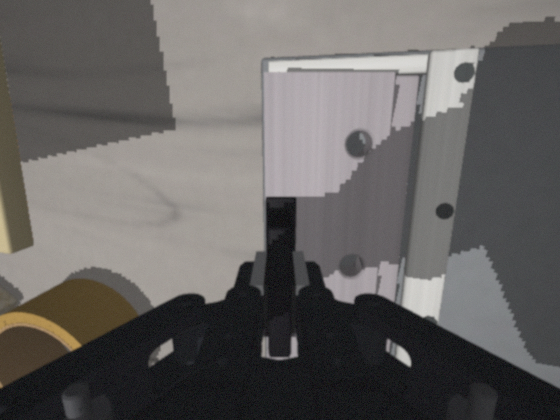

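Emit:
play_rows(
  targets=[
    [-0.05,0.3,0,0,0,0],
    [0,0.3,-0.03,0,0,0],
    [0,0.3,-0.03,0,0,0],
    [0,0.2,-0.02,0,0,0],
    [0,0,0,0,0,0],
    [0,0,0,0,0,0],
    [0,0,0,0,0,0],
  ],
)

```text
clock: 9.4
position: [0.5209, 0.2937, 0.0552]
ee_rot: [0.993, 0.053, -0.006, -0.104]
wrist_force: [-0.6, 0.6, -4.1]
width: 0.0091
grasp_force: 60.0
```

```bash
python3 -c "
from h import *
rel();go(pkt(-20.9,-1.3,45.9))"
```

```text
t 9.4 p [0.5209 0.2937 0.0552] x [ 0.994  0.106 -0.   ] z [-0.022  0.207 -0.978] F [-0.6  0.6 -4.1] w 0.0091 g 60.0
pk [-20.8  -1.9  45.2] tilt 11.99 roll -0.00 hd 6.11
t 9.4 p [0.5209 0.2937 0.0552] x [ 0.994  0.106 -0.   ] z [-0.022  0.207 -0.978] F [-0.6  0.6 -4.1] w 0.0091 g 60.0
shift cm [ 0.06 -0.03 -0.07]
```

Emit:
play_rows(
  targets=[
    [0.05,-0.15,0.33,-3,0,0],
    [0,0,0,0,0,0],
    [0,-0.17,0.34,-3,0,0],
    [0,0,0,0,0,0],
    [0,0,0,0,0,0],
    [0,0,0,0,0,0],
  ],
)

```text
clock: 10.0
position: [0.5211, 0.2976, 0.0491]
ee_rot: [0.997, 0.053, -0.003, -0.053]
wrist_force: [0.1, 0.3, -3.8]
width: 0.0088
grasp_force: 60.1
```

```bash
python3 -c "
from h import *
rel()"
```

```text
t 10.0 p [0.5211 0.2976 0.0491] x [ 0.994  0.106 -0.   ] z [-0.011  0.105 -0.994] F [ 0.1  0.3 -3.8] w 0.0088 g 60.1
pk [-24.7  -1.4  39.1] tilt 6.03 roll -0.01 hd 6.08
```

Emit:
play_rows(
  targets=[
    [0,-0.16,0.33,-3,0,0],
    [0,0,0,0,0,0],
    [0,0,0,0,0,0],
    [0,-0.16,0.33,-3,0,0],
    [0,0,0,0,0,0],
    [0,0,0,0,0,0],
    [0,0,0,0,0,0],
  ],
)

```text
clock: 10.7
position: [0.5207, 0.3013, 0.0429]
ee_rot: [0.999, 0.053, -0.0, -0.0]
wrist_force: [0.0, -0.1, -3.5]
width: 0.0084
grasp_force: 60.1
```

```bash
python3 -c "
from h import *
rel();shot('w6')"
```

```text
t 10.7 p [0.5207 0.3013 0.0429] x [ 0.994  0.106 -0.   ] z [-0.     0.001 -1.   ] F [ 0.  -0.1 -3.5] w 0.0084 g 60.1
pk [-28.4  -1.3  32.9] tilt 0.04 roll -0.00 hd 6.08
```

View pics/w6.png

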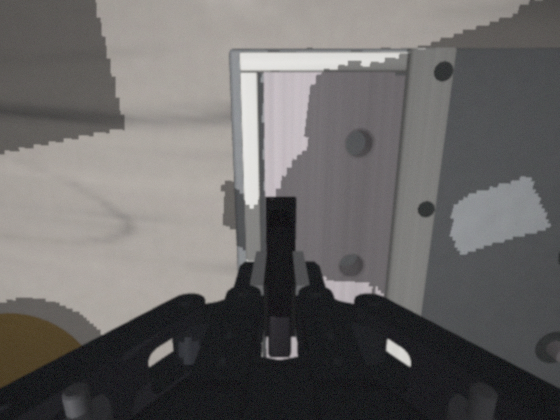

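The plate lies within the rims with its tongue under the lip (edge at u≈405). Set down and let go.

Emit:
play_rows(
  targets=[
    [0,0,0.1,0,0,0],
    [0,0,0.05,0,0,0],
    [0,0,0,0,0,0],
  ],
)

```text
clock: 11.05
position: [0.5205, 0.3015, 0.0413]
ee_rot: [0.999, 0.053, -0.0, -0.0]
wrist_force: [-0.0, -0.8, -4.1]
width: 0.0089
grasp_force: 60.1
```

Emit:
play_rows(
  hand=3,
  targets=[
    [0,0,0,0,0,0],
    [0,0,0,0,0,0],
    [0,0,0,0,0,0],
    [0,0,0,0,0,0],
    [0,0,-3,0,0,0],
    [0,0,-4,0,0,0],
    [0,0,-4,0,0,0],
    [0,0,-2,0,0,0],
    [0,0,0,0,0,0],
    [0,0,0,0,0,0],
  ],
)

```text
clock: 12.05
position: [0.5206, 0.3017, 0.1714]
ee_rot: [0.999, 0.053, 0.0, -0.0]
wrist_force: [-0.7, 0.0, -0.5]
width: 0.03
grasp_force: 0.0
```

Emit:
play_rows(
  targets=[
    [0,4,0,0,0,0],
    [0,3,0,0,0,0],
    [0,0,0,0,0,0],
    [0,0,0,0,0,0],
    [0,0,0,0,0,0],
  ],
)

```text
clock: 12.55
position: [0.5272, 0.2325, 0.1699]
ee_rot: [0.999, 0.053, -0.001, 0.0]
wrist_force: [-0.1, -0.6, 0.9]
width: 0.03
grasp_force: 0.0
```

```bash
python3 -c "
from h import *
rel();shot('w7')"
```

```text
t 12.6 p [0.5272 0.2325 0.1699] x [ 0.994  0.106 -0.002] z [-0.002 -0.    -1.   ] F [-0.1 -0.6  0.9] w 0.03 g 0.0
pk [ 40.7  -2.3 159.9] tilt 0.00 roll -0.14 hd 6.11
```

View pics/w7.png

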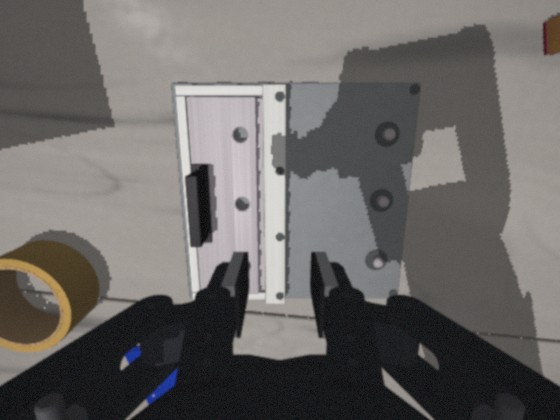

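w7: plate in the pocket, holes (240,134), (242,203); posts (387,133), (382,201), (376,260).

```bash
cat >> h.py <<'E'
def cc(name,u,v,sign,r=9,thr=15):
    g=cv2.imread(f"pics/{name}.png").max(2).astype(float)
    w=g[v-r:v+r+1,u-r:u+r+1]; w=np.clip(sign*(w-np.median(w))-thr,0,None); yy,xx=np.mgrid[-r:r+1,-r:r+1]; return np.array([u+(w*xx).sum()/w.sum(),v+(w*yy).sum()/w.sum()])
E
python3 - <<'E'
from h import *
for u,v in[(240,134),(242,203)]:
    c=cc("w7",u,v,-1); print("hole",c.round(1),inpk(pt("w7",*c,.0238)), inpk(pt("w7",*c,.0338)))
for u,v in[(387,133),(382,201),(376,260)]:
    c=cc("w7",u,v,1,7); print("post",c.round(1),inpk(pt("w7",*c,.019)))
p=[pt("w7",*q,.0238) for q in[(258,100),(261,290)]]; print("lipedge",[inpk(pt("w7",*q,.0265)) for q in[(262,100),(265,280)]])
print("rib", [inpk(pt("w7",*q,.0535)) for q in [(190,175),(200,175),(190,244),(210,244)]])
E
```

```text
hole [237.7 135.8] [ 6.1 58.8 13.8] [ 7.4 59.1 23.8]
hole [241.2 204.4] [ 7.  -1.  13.8] [ 8.3  1.5 23.8]
post [389.3 133.5] [135.9  60.4   9. ]
post [383.2 201.5] [135.8   0.4   9. ]
post [377.4 263.1] [135.5 -60.4   9. ]
lipedge [array([27.3, 87.1, 16.5]), array([ 27.6, -74.2,  16.5])]
rib [array([-28.4,  30. ,  43.5]), array([-20.6,  29.9,  43.5]), array([-32.8, -27.4,  43.5]), array([-16.2, -27.4,  43.5])]
```

Emit:
play_rows(
  targets=[
    [-0.5,4.7,0,0,0,0],
    [-0.5,4.7,0,0,0,0],
    [-0.5,4.7,0,0,0,0],
    [-0.5,4.7,0,0,0,0],
    [-0.5,4.7,0,0,0,0],
    [-0.5,4.7,0,0,0,0],
    [-0.5,4.7,0,0,0,0],
    [-0.5,4.7,0,0,0,0],
    [0,4.4,0,0,0,0],
    [0,0,0,0,0,0],
  ],
)

```text
clock: 13.6
position: [0.5341, -0.1943, 0.1719]
ee_rot: [0.999, 0.051, 0.001, 0.002]
wrist_force: [0.2, 0.2, 1.2]
width: 0.0302
grasp_force: 0.0
```

Emit:
play_rows(
  targets=[
    [0,0,0,0,0,3],
    [0,0,0,0,0,0],
    [0,0,0,0,0,0],
    [0,0,0,0,0,0],
  ],
)

```text
clock: 14.0
position: [0.5331, -0.1887, 0.1712]
ee_rot: [1.0, 0.028, -0.0, -0.0]
wrist_force: [0.7, 0.2, 0.0]
width: 0.0298
grasp_force: 0.0
```

```bash
python3 - <<'E'
from h import *
st(); im,_=shot('w8')
g=im.max(2); sat=im.max(2).astype(int)-im.min(2)
m=((g<34)).astype(np.uint8); m[255:,:]=0
m=cv2.morphologyEx(m,cv2.MORPH_OPEN,np.ones((3,3)))
n,l,s,c=cv2.connectedComponentsWithStats(m)
for i in range(1,n):
    if s[i,4]>60: print(s[i].tolist(),c[i].round(1),pt('w8',*c[i],.04).round(4))
E
```

```text
t 14.0 p [ 0.5331 -0.1887  0.1712] x [ 0.998  0.056 -0.   ] z [-0.  0. -1.] F [0.7 0.2 0. ] w 0.0298 g 0.0
[319, 198, 23, 52, 719] [330.1 221.4] [ 0.5258 -0.2333  0.04  ]
[426, 199, 27, 34, 612] [438.6 214.4] [ 0.5373 -0.3255  0.04  ]
```

View pics/w8.png

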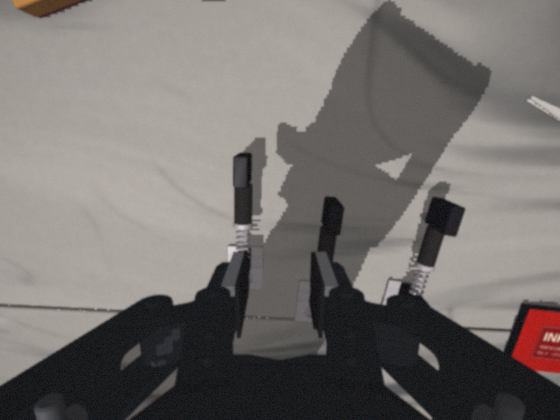

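```bash
python3 - <<'E'
from h import *
g=cv2.imread("pics/w8.png").max(2)
for y in range(148,192,3): print(y,g[y,228:258].tolist())
for u,v in [(234,155),(234,186),(248,186),(248,155)]: print((u,v),pt('w8',u,v,.052).round(4))
E
```

```text
148 [170, 173, 170, 173, 172, 169, 174, 174, 173, 173, 172, 170, 171, 168, 170, 170, 163, 144, 112, 101, 99, 98, 101, 101, 99, 95, 102, 101, 98, 101]
151 [171, 172, 171, 172, 171, 172, 172, 170, 172, 172, 170, 167, 160, 154, 144, 129, 106, 94, 96, 94, 98, 97, 99, 97, 99, 100, 100, 104, 100, 100]
154 [172, 174, 171, 173, 175, 169, 164, 154, 128, 92, 67, 44, 32, 21, 26, 18, 22, 29, 27, 25, 21, 23, 33, 59, 86, 96, 99, 101, 100, 101]
157 [170, 172, 170, 169, 153, 115, 70, 58, 56, 52, 58, 53, 53, 49, 49, 52, 45, 47, 41, 27, 26, 19, 31, 60, 82, 95, 100, 101, 99, 98]
160 [173, 172, 170, 167, 147, 105, 66, 68, 70, 68, 71, 73, 72, 72, 70, 73, 66, 66, 54, 35, 25, 26, 36, 58, 84, 96, 100, 98, 98, 100]
163 [170, 169, 171, 166, 144, 102, 71, 71, 75, 71, 73, 73, 71, 69, 73, 76, 69, 62, 49, 33, 24, 24, 33, 55, 86, 95, 100, 100, 102, 101]
166 [171, 171, 169, 166, 146, 99, 65, 72, 76, 76, 74, 76, 75, 75, 74, 74, 70, 63, 50, 35, 24, 18, 29, 59, 85, 97, 101, 98, 99, 100]
169 [173, 173, 172, 168, 143, 89, 64, 75, 75, 75, 75, 78, 78, 75, 77, 67, 65, 60, 51, 33, 20, 23, 27, 57, 87, 98, 101, 102, 97, 99]
1
[... 378 characters left out ...]
2, 102, 102, 102]
181 [173, 171, 174, 168, 143, 95, 71, 80, 83, 80, 79, 77, 75, 70, 70, 66, 64, 54, 43, 34, 25, 38, 67, 90, 101, 102, 102, 101, 97, 98]
184 [174, 175, 175, 167, 145, 95, 73, 81, 82, 77, 78, 78, 73, 71, 66, 64, 60, 51, 39, 34, 30, 36, 42, 55, 79, 96, 100, 99, 100, 100]
187 [173, 172, 175, 171, 168, 142, 96, 63, 59, 54, 61, 55, 53, 52, 50, 48, 52, 47, 37, 38, 32, 37, 44, 42, 66, 97, 99, 100, 102, 100]
190 [171, 177, 172, 174, 173, 151, 103, 55, 47, 40, 47, 48, 45, 49, 44, 49, 46, 44, 44, 42, 41, 37, 37, 41, 72, 96, 100, 99, 104, 98]
(234, 155) [ 0.5787 -0.1513  0.052 ]
(234, 186) [ 0.5543 -0.1517  0.052 ]
(248, 186) [ 0.5549 -0.1629  0.052 ]
(248, 155) [ 0.5793 -0.1621  0.052 ]
```

w8: spring 1's rear tab top at u 233–247, v 156–186; spring 2's at (330,215), spring 3's at (440,215). Picking spring 1.

Emit:
play_rows(
  targets=[
    [1.8,-1.5,0,0,0,0],
    [1.7,-1.5,0,0,0,0],
    [0,0,3,0,0,0],
    [0,0,3,0,0,0],
    [0,0,3,0,0,0],
    [0,0,3,0,0,0],
    [0,0,1.8,0,0,0],
    [0,0,0,0,0,0],
    [0,0,0,0,0,0],
    [0,0,0,0,0,0],
  ],
)

```text
clock: 15.05
position: [0.5677, -0.1583, 0.0351]
ee_rot: [1.0, 0.027, 0.001, 0.001]
wrist_force: [0.4, -0.4, 1.1]
width: 0.03
grasp_force: 0.0
```

Emit:
play_rows(
  hand=0,
  targets=[
    [0,0,0,0,0,0],
    [0,0,0,0,0,0],
    [0,0,0,0,0,0],
    [0,0,0,0,0,0],
  ],
)

```text
clock: 15.45
position: [0.5675, -0.1584, 0.035]
ee_rot: [1.0, 0.027, 0.001, 0.0]
wrist_force: [-0.2, 0.5, 6.6]
width: 0.0109
grasp_force: 60.2
```

```bash
python3 -c "
from h import *
st()"
```

```text
t 15.4 p [ 0.5675 -0.1584  0.035 ] x [0.999 0.054 0.003] z [ 0.003 -0.001 -1.   ] F [-0.2  0.5  6.6] w 0.0109 g 60.2
```

Emit:
play_rows(
  targets=[
    [0,0,-2,0,0,0],
    [0,0,-4,0,0,0],
    [0,0,-4,0,0,0],
    [0,0,0,0,0,-8.5],
    [0,0,0,0,0,-8.5],
    [0,0,0,0,0,-8.5],
    [0,0,0,0,0,-8.5],
    [0,0,0,0,0,-8.5],
    [0,0,0,0,0,-8.5],
    [0,0,0,0,0,-8.5],
  ],
)

```text
clock: 16.45
position: [0.5654, -0.1576, 0.1324]
ee_rot: [0.853, 0.522, -0.001, -0.001]
wrist_force: [0.7, -0.6, -0.9]
width: 0.0112
grasp_force: 59.3
```

Emit:
play_rows(
  targets=[
    [0,0,0,0,0,-8.5],
    [0,0,0,0,0,-8.5],
    [0,0,0,0,0,-8.5],
    [0,0,0,0,0,-8],
    [4,0.5,0,0,0,0],
    [4.5,0.7,0,0,0,0],
    [4.5,0.7,0,0,0,0],
    [4.5,0.7,0,0,0,0],
    [4.5,0.7,0,0,0,0],
    [4.5,0.7,0,0,0,0],
  ],
)

```text
clock: 17.45
position: [0.5769, 0.1115, 0.1325]
ee_rot: [0.669, 0.744, -0.001, -0.001]
wrist_force: [0.1, -0.5, -1.5]
width: 0.0114
grasp_force: 59.2
```

Emit:
play_rows(
  targets=[
    [4.5,0.7,0,0,0,0],
    [4.5,0.7,0,0,0,0],
    [4.5,0.7,0,0,0,0],
    [3,0.5,0,0,0,0],
    [0.7,0,0,0,0,0],
    [0,0,0,0,0,0],
    [0,0,0,0,0,0],
    [0,0,0,0,0,0],
  ],
)

```text
clock: 18.25
position: [0.5853, 0.282, 0.1329]
ee_rot: [0.669, 0.743, -0.001, -0.0]
wrist_force: [-0.9, -1.7, -1.5]
width: 0.0112
grasp_force: 59.2
```

```bash
python3 - <<'E'
from h import *
rel(); go(pkt(-2.9,60,62),np.deg2rad(6.2)); shot("w9")
E
```

```text
t 18.2 p [0.5853 0.282  0.1329] x [-0.105  0.995 -0.001] z [-0.001 -0.001 -1.   ] F [-0.9 -1.7 -1.5] w 0.0112 g 59.2
pk [ -2.2  60.8 122.9] tilt 0.06 roll -0.04 hd 96.01
t 18.2 p [0.5853 0.282  0.1329] x [-0.105  0.995 -0.001] z [-0.001 -0.001 -1.   ] F [-0.9 -1.7 -1.5] w 0.0112 g 59.2
shift cm [ 0.07 -0.07  6.09]
turn deg [-0.06  0.04 -0.19]
```

View pics/w9.png

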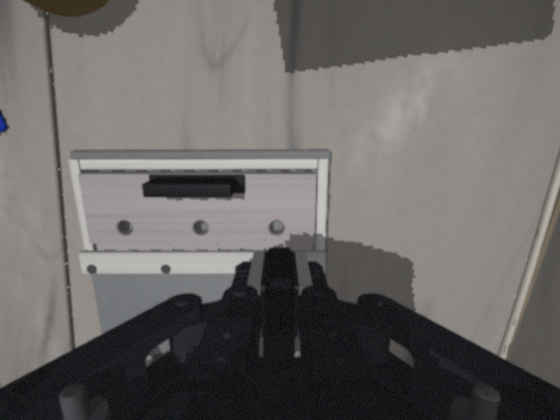

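w9: spring in the grip at row 3; plate holes at (125,227), (202,227), (277,227), all clear.

```bash
python3 - <<'E'
from h import *
g=cv2.imread("pics/w9.png").max(2)
for u,v in [(125,227),(202,227),(277,227)]:
    w=g[v-11:v+12,u-12:u+13]; m=(w<np.median(w)*.8).astype(np.uint8); n,l,s,c=cv2.connectedComponentsWithStats(m); k=1+s[1:,4].argmax(); q=c[k]+[u-12,v-11]; bb=s[k].tolist(); mid=np.array([bb[0]+(bb[2]-1)/2+u-12,bb[1]+(bb[3]-1)/2+v-11])
    print(q.round(1),bb,inpk(pt("w9",*q,.0238)),"bbox mid",inpk(pt("w9",*mid,.0238)))
for y in range(216,240,2): print(y,g[y,264:292].tolist())
print("rearrim",inpk(pt("w9",200,170,.018)),"lip",inpk(pt("w9",150,252,.0265)),"side",inpk(pt("w9",317,200,.018)))
E
```

```text
[124.1 227.1] [4, 4, 16, 15, 181] [  7.2 -60.8  13.8] bbox mid [  7.1 -60.4  13.8]
[199.2 227.4] [3, 4, 15, 15, 157] [ 7.7 -1.3 13.8] bbox mid [ 7.3 -0.6 13.8]
[275.4 228.3] [4, 4, 16, 15, 135] [ 8.6 59.1 13.8] bbox mid [ 7.5 60.  13.8]
216 [159, 160, 160, 161, 161, 160, 160, 162, 160, 158, 159, 157, 159, 160, 162, 159, 160, 161, 160, 161, 157, 158, 158, 161, 161, 160, 160, 161]
218 [159, 154, 160, 157, 159, 158, 157, 158, 158, 157, 156, 156, 155, 157, 156, 158, 158, 157, 160, 157, 156, 157, 158, 158, 160, 159, 160, 158]
220 [161, 160, 163, 159, 158, 159, 157, 154, 142, 131, 125, 120, 119, 117, 125, 136, 144, 151, 157, 158, 158, 159, 158, 158, 156, 160, 163, 159]
222 [158, 159, 156, 156, 153, 150, 131, 112, 92, 100, 118, 124, 126, 125, 124, 125, 126, 126, 135, 149, 154, 157, 159, 157, 158, 159, 159, 157]
224 [158, 155, 156, 155, 142, 118, 93, 75, 80, 97, 123, 123, 125, 127, 127, 128, 124, 122, 123, 127, 141, 150, 155, 160, 158, 159, 158, 159]
226 [159, 162, 156, 152, 131, 98, 74, 72, 77, 100, 120, 127, 127, 126, 125, 122, 125, 123, 114, 111, 125, 146, 157, 161, 161, 159, 159, 160]
22
[... 213 characters left out ...]
95, 88, 91, 108, 133, 151, 156, 156, 157, 156, 158, 158]
232 [152, 153, 154, 151, 147, 139, 120, 98, 85, 79, 80, 81, 83, 88, 88, 89, 90, 98, 112, 135, 146, 150, 150, 154, 153, 152, 150, 151]
234 [156, 155, 154, 155, 156, 150, 148, 140, 131, 114, 111, 106, 107, 106, 108, 114, 126, 137, 144, 156, 154, 155, 154, 156, 151, 139, 115, 113]
236 [159, 158, 157, 160, 162, 159, 158, 155, 157, 155, 152, 148, 150, 150, 151, 155, 156, 159, 160, 159, 157, 159, 160, 159, 156, 139, 104, 93]
238 [156, 156, 154, 155, 158, 160, 157, 155, 155, 157, 158, 156, 157, 157, 156, 158, 154, 157, 157, 157, 159, 158, 160, 157, 151, 135, 104, 93]
rearrim [-37.    1.1   8. ] lip [ 27.4 -41.4  16.5] side [-13.   92.1   8. ]
```

Emit:
play_rows(
  targets=[
    [0.04,-0.09,2,0,0,-0.2],
    [0,0,2,0,0,0],
    [0,0,2,0,0,0],
    [0,0,1,0,0,0],
    [0,0,0,0,0,0],
    [0,0,0,0,0,0],
    [0,0,0,0,0,0],
  ],
)

```text
clock: 19.0
position: [0.5857, 0.2841, 0.065]
ee_rot: [0.667, 0.745, 0.001, 0.001]
wrist_force: [-1.3, -0.2, -1.7]
width: 0.0112
grasp_force: 59.2
```

```bash
python3 - <<'E'
from h import *
rel(); go(pkt(-2.6,60,45)); 
im,_=shot("s1","side"); shot("c1s","scene")
E
```

```text
t 19.0 p [0.5857 0.2841 0.065 ] x [-0.109  0.994  0.001] z [ 0.003  0.001 -1.   ] F [-1.3 -0.2 -1.7] w 0.0112 g 59.2
pk [-4.3 61.5 55. ] tilt -0.15 roll 0.03 hd 96.28
t 19.0 p [0.5857 0.2841 0.065 ] x [-0.109  0.994  0.001] z [ 0.003  0.001 -1.   ] F [-1.3 -0.2 -1.7] w 0.0112 g 59.2
shift cm [-0.17 -0.15  1.  ]
```

Emit:
play_rows(
  targets=[
    [-0.17,-0.15,0.2,0,0,0],
    [0,0,0,0,0,0],
    [0,0,0,0,0,0],
    [0,0,0,0,0,0],
  ],
)

```text
clock: 19.5
position: [0.5831, 0.2821, 0.0614]
ee_rot: [0.667, 0.745, -0.0, -0.0]
wrist_force: [-0.3, 0.1, -1.3]
width: 0.011
grasp_force: 59.2
```

```bash
python3 -c "
from h import *
for i in range(3): rel()
go(pkt(-2.6,60,40))"
```

```text
t 19.5 p [0.5831 0.2821 0.0614] x [-0.11   0.994 -0.   ] z [-0. -0. -1.] F [-0.3  0.1 -1.3] w 0.011 g 59.2
pk [-2.6 58.6 51.4] tilt 0.00 roll -0.00 hd 96.30
t 19.5 p [0.5831 0.2821 0.0614] x [-0.11   0.994 -0.   ] z [-0. -0. -1.] F [-0.3  0.1 -1.3] w 0.011 g 59.2
pk [-2.6 58.6 51.4] tilt 0.00 roll -0.00 hd 96.30
t 19.5 p [0.5831 0.2821 0.0614] x [-0.11   0.994 -0.   ] z [-0. -0. -1.] F [-0.3  0.1 -1.3] w 0.011 g 59.2
pk [-2.6 58.6 51.4] tilt 0.00 roll -0.00 hd 96.30
t 19.5 p [0.5831 0.2821 0.0614] x [-0.11   0.994 -0.   ] z [-0. -0. -1.] F [-0.3  0.1 -1.3] w 0.011 g 59.2
shift cm [0.   0.14 1.14]
```

Emit:
play_rows(
  targets=[
    [0,0.1,0,0,0,0],
    [0,0,0,0,0,0],
    [0,0,0,0,0,0],
    [0,0,0,0,0,0],
    [0,0,0,0,0,0],
    [0,0,0,0,0,0],
  ],
)

```text
clock: 20.1
position: [0.5842, 0.2822, 0.0614]
ee_rot: [0.667, 0.745, -0.0, -0.0]
wrist_force: [0.3, 0.0, -1.1]
width: 0.0111
grasp_force: 59.2
```

```bash
python3 -c "
from h import *
go(pkt(-2.6,60,40))"
```

```text
t 20.1 p [0.5842 0.2822 0.0614] x [-0.11   0.994  0.   ] z [-0.  0. -1.] F [ 0.3  0.  -1.1] w 0.0111 g 59.2
shift cm [0.   0.03 1.14]
```

Stable; insert the hook.

Emit:
play_rows(
  targets=[
    [0,0.03,0.3,0,0,0],
    [0,0,0.3,0,0,0],
    [0,0,0.3,0,0,0],
    [0,0,0.2,0,0,0],
    [0,0,0,0,0,0],
    [0,0,0,0,0,0],
    [0,0,0,0,0,0],
  ],
)

```text
clock: 20.8
position: [0.5841, 0.282, 0.0497]
ee_rot: [0.667, 0.745, -0.001, -0.0]
wrist_force: [-1.1, 1.6, -1.5]
width: 0.0112
grasp_force: 59.3
```

```bash
python3 -c "
from h import *
rel();go(pkt(-2.6,60,35.5))"
```

```text
t 20.8 p [0.5841 0.282  0.0497] x [-0.11   0.994 -0.   ] z [-0.001 -0.001 -1.   ] F [-1.1  1.6 -1.5] w 0.0112 g 59.3
pk [-2.4 59.6 39.7] tilt 0.06 roll -0.03 hd 96.31
t 20.8 p [0.5841 0.282  0.0497] x [-0.11   0.994 -0.   ] z [-0.001 -0.001 -1.   ] F [-1.1  1.6 -1.5] w 0.0112 g 59.3
shift cm [0.02 0.04 0.42]
```

Emit:
play_rows(
  targets=[
    [0,0,0.25,0,0,0],
    [0,0,0.2,0,0,0],
    [0,0,0.05,0,0,0],
    [0,0,0,0,0,0],
    [0,0,0,0,0,0],
    [0,0,0,0,0,0],
  ],
)

```text
clock: 21.4
position: [0.5845, 0.2823, 0.0454]
ee_rot: [0.667, 0.745, 0.0, -0.0]
wrist_force: [-1.2, 1.6, 0.4]
width: 0.011
grasp_force: 59.6
```

```bash
python3 -c "
from h import *
rel()"
```

```text
t 21.4 p [0.5845 0.2823 0.0454] x [-0.11   0.994  0.   ] z [-0.  0. -1.] F [-1.2  1.6  0.4] w 0.011 g 59.6
pk [-2.6 60.  35.4] tilt -0.00 roll 0.00 hd 96.30
```

Emit:
play_rows(
  hand=3,
  targets=[
    [0,0,0,0,0,0],
    [0,0,0,0,0,0],
    [0,0,0,0,0,0],
    [0,0,0,0,0,0],
    [0,0,-3,0,0,0],
    [0,0,-3,0,0,0],
    [0,0,-2,0,0,0],
    [-3,0,0,0,0,0],
    [-3,0,0,0,0,0],
    [-3.3,0,0,0,0,0],
  ],
)

```text
clock: 22.4
position: [0.5949, 0.1892, 0.126]
ee_rot: [0.667, 0.745, 0.0, 0.0]
wrist_force: [-0.2, -0.3, -0.2]
width: 0.0303
grasp_force: 0.0
```

Emit:
play_rows(
  targets=[
    [0,0,0,0,0,0],
    [0,0,0,0,0,0],
    [0,0,0,0,0,0],
    [0,0,0,0,0,0],
    [0,0,0,0,0,0],
    [0,0,0,0,0,0],
  ],
)

```text
clock: 23.0
position: [0.5945, 0.1905, 0.1253]
ee_rot: [0.667, 0.745, -0.0, -0.0]
wrist_force: [-0.3, -0.1, 0.4]
width: 0.0302
grasp_force: 0.0
```

```bash
python3 - <<'E'
from h import *
rel(); go(pkt(90.3,60,33)); im,s=shot("w10")
g=im.max(2); m=(g<45).astype(np.uint8); m[262:]=0
n,l,S,c=cv2.connectedComponentsWithStats(m)
for i in range(1,n):
    if S[i,4]>80: print(S[i].tolist(),inpk(pt("w10",*c[i],.062)))
E
```

```text
t 23.0 p [0.5945 0.1905 0.1253] x [-0.111  0.994  0.   ] z [-0.  0. -1.] F [-0.3 -0.1  0.4] w 0.0302 g 0.0
pk [ 89.7  60.1 115.3] tilt 0.01 roll 0.00 hd 96.36
t 23.0 p [0.5945 0.1905 0.1253] x [-0.111  0.994  0.   ] z [-0.  0. -1.] F [-0.3 -0.1  0.4] w 0.0302 g 0.0
shift cm [-0.06 -0.01  8.23]
[125, 31, 115, 29, 1735] [-18.2  10.4  52. ]
[268, 80, 23, 88, 1276] [28.  61.6 52. ]
[270, 213, 17, 43, 664] [90. 61. 52.]
```

View pics/w10.png

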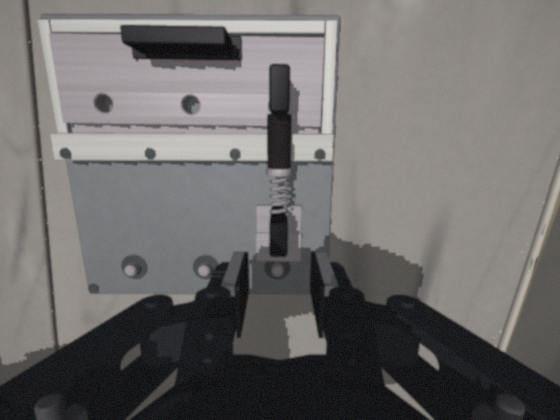

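w10: spring 1 sits in row 3, rear tab (280,88), front tab (279,235) between the jaws, post 3 at (278,269), all in one line.

```bash
python3 - <<'E'
from h import *
for P in[(78.3,60,4),(78.3,60,52),(102.3,60,52),(-14.7,60,52),(11.3,60,52),(136,60,9)]: print(P,px("w10",pkt(*P)).round(1))
g=cv2.imread("pics/w10.png").max(2)
for a,b in((205,266),(58,120)): print(a,g[a:b,276:283].mean(1).astype(int).tolist())
print(g[245,258:300].tolist()); print(g[80,262:300].tolist())
E
```

```text
(78.3, 60, 4) [277.3 200.5]
(78.3, 60, 52) [276.9 217.5]
(102.3, 60, 52) [276.9 252.7]
(-14.7, 60, 52) [277.1  56.8]
(11.3, 60, 52) [277.  106.2]
(136, 60, 9) [277.1 270.9]
205 [102, 60, 32, 51, 92, 126, 133, 108, 66, 32, 22, 26, 23, 20, 23, 24, 22, 24, 31, 34, 37, 38, 38, 37, 38, 38, 38, 37, 37, 35, 35, 37, 37, 37, 35, 37, 33, 32, 35, 30, 31, 26, 27, 26, 24, 26, 23, 25, 23, 21, 30, 52, 76, 90, 92, 87, 74, 59, 60, 66, 70]
58 [172, 173, 176, 173, 167, 137, 88, 57, 60, 66, 67, 67, 66, 66, 65, 66, 65, 64, 65, 63, 62, 62, 63, 63, 61, 62, 60, 61, 60, 60, 58, 60, 59, 59, 58, 57, 57, 56, 56, 55, 54, 54, 54, 55, 53, 53, 52, 51, 51, 50, 49, 45, 34, 25, 21, 25, 22, 25, 27, 26, 29, 32]
[162, 161, 152, 138, 142, 154, 156, 160, 157, 149, 130, 90, 48, 29, 26, 21, 17, 27, 23, 31, 19, 34, 34, 38, 39, 38, 36, 25, 39, 55, 79, 92, 92, 93, 97, 95, 95, 96, 95, 104, 127, 151]
[174, 176, 175, 174, 173, 170, 147, 99, 58, 53, 67, 71, 67, 70, 67, 67, 62, 62, 62, 63, 58, 57, 58, 54, 53, 44, 41, 67, 115, 151, 171, 176, 179, 177, 178, 178, 176, 178]
```

```bash
python3 - <<'E'
from h import *
g=cv2.imread("pics/w10.png").max(2)
def hole(u,v,r=12):
    w=g[v-r:v+r+1,u-r:u+r+1]; m=(w<np.median(w)*.8).astype(np.uint8); n,l,s,c=cv2.connectedComponentsWithStats(m); k=1+s[1:,4].argmax(); b=s[k]; return np.array([b[0]+(b[2]-1)/2+u-r,b[1]+(b[3]-1)/2+v-r])
for u,v in[(104,103),(190,104)]: q=hole(u,v); print("hole",q,inpk(pt("w10",*q,.0238)))
for u,v in[(131,269),(204,269),(278,269)]: q=cc("w10",u,v,1,7,10); print("post",q.round(1),inpk(pt("w10",*q,.019)))
print("col",g[10:50,290].tolist()); print("lip",g[125:170,220].tolist())
E
```

```text
hole [102.5 103. ] [  7.4 -60.8  13.8]
hole [190. 104.] [ 7.8 -0.4 13.8]
post [129.1 270.1] [135.6 -60.4   9. ]
post [202.9 270.3] [135.6  -0.4   9. ]
post [277.  270.3] [135.4  59.9   9. ]
col [126, 127, 126, 125, 119, 117, 120, 125, 127, 130, 158, 190, 204, 206, 203, 203, 202, 203, 204, 204, 201, 190, 161, 115, 78, 78, 103, 144, 166, 172, 166, 167, 165, 169, 170, 175, 174, 178, 173, 171]
lip [122, 111, 142, 161, 166, 168, 168, 165, 167, 173, 186, 192, 190, 193, 197, 196, 194, 194, 195, 195, 192, 193, 199, 199, 198, 199, 193, 193, 195, 195, 194, 193, 194, 190, 178, 143, 98, 80, 88, 112, 130, 135, 135, 132, 136]
```

Emit:
play_rows(
  targets=[
    [-0.31,0.05,0,0,0,0],
    [0,0,2.5,0,0,0],
    [0,0,2.5,0,0,0],
    [0,0,2,0,0,0],
    [0,0,1.2,0,0,0],
    [0,0,0,0,0,0],
    [0,0,0,0,0,0],
    [0,0,0,0,0,0],
  ],
)

```text
clock: 23.85
position: [0.5969, 0.187, 0.0449]
ee_rot: [0.667, 0.745, 0.001, 0.001]
wrist_force: [0.0, -0.6, 0.7]
width: 0.0298
grasp_force: 0.0
```

Emit:
play_rows(
  hand=0,
  targets=[
    [0,0,0,0,0,0],
    [0,0,0,0,0,0],
    [0,0,0,0,0,0],
    [0,0,0,0,0,0],
    [0,0,0,0,0,0],
  ],
)

```text
clock: 24.35
position: [0.5964, 0.187, 0.045]
ee_rot: [0.667, 0.745, 0.001, 0.001]
wrist_force: [-1.7, -1.0, 6.5]
width: 0.0112
grasp_force: 59.3
```

```bash
python3 -c "
from h import *
rel()"
```

```text
t 24.4 p [0.5964 0.187  0.045 ] x [-0.11   0.994  0.   ] z [ 0.002  0.    -1.   ] F [-1.7 -1.   6.5] w 0.0112 g 59.3
pk [93.4 61.6 35. ] tilt -0.11 roll 0.01 hd 96.31
```

Emit:
play_rows(
  targets=[
    [0.2,0,-0.43,0,-3,0],
    [0.2,0,-0.43,0,-3,0],
    [0,0,0,0,0,0],
    [0,0,0,0,0,0],
    [-0.6,-0.05,0,0,0,0],
    [-0.6,-0.05,0,0,0,0],
    [-0.6,-0.05,0,0,0,0],
    [-0.2,0,0,0,0,0],
    [0,0,0,0,0,0],
    [0,0,0,0,0,0],
  ],
)

```text
clock: 25.35
position: [0.5962, 0.1726, 0.0538]
ee_rot: [0.667, 0.743, -0.032, 0.038]
wrist_force: [1.7, 7.1, 2.0]
width: 0.0111
grasp_force: 58.8
```

Emit:
play_rows(
  targets=[
    [0,0,0,0,0,0],
    [0,0,0,0,0,0],
    [0,0,0,0,0,0],
  ],
)

```text
clock: 25.65
position: [0.5962, 0.1727, 0.0538]
ee_rot: [0.667, 0.743, -0.032, 0.038]
wrist_force: [1.3, 7.5, 2.1]
width: 0.0108
grasp_force: 58.8
```

```bash
python3 - <<'E'
from h import *
rel(); shot("w11")
g=cv2.imread("pics/w11.png").max(2)
# rear tab top extents
ys=np.arange(20,140); print(g[20:140:2,276:284].mean(1).astype(int).tolist())
t=np.deg2rad(6); hk=9.5
for a in(103.7,):
  print("want",hk+a*np.cos(t)-35*np.sin(t), a*np.sin(t)+35*np.cos(t))
E
```

```text
t 25.6 p [0.5962 0.1727 0.0538] x [-0.107  0.989 -0.1  ] z [ 0.013 -0.099 -0.995] F [1.3 7.5 2.1] w 0.0108 g 58.8
pk [107.6  59.8  43.8] tilt -0.14 roll -5.72 hd 96.15
[64, 65, 65, 64, 61, 48, 33, 23, 19, 21, 18, 18, 18, 25, 28, 29, 28, 30, 42, 44, 42, 44, 44, 45, 45, 45, 43, 43, 46, 44, 44, 42, 44, 46, 45, 45, 43, 46, 45, 44, 44, 45, 45, 43, 44, 44, 43, 43, 44, 44, 45, 43, 44, 44, 45, 43, 43, 43, 45, 45]
want 108.97342433532206 45.647867978745225
```

Emit:
play_rows(
  targets=[
    [-0.21,0,0,0,0,0],
    [0,0,0,0,0,0],
    [0,0,0,0,0,0],
    [-0.08,0,0.31,0,1.9,0],
    [0,0,0,0,0,0],
    [0,0,0,0,0,0],
    [0,0,0,0,0,0],
  ],
)

```text
clock: 26.4
position: [0.5961, 0.1694, 0.0507]
ee_rot: [0.668, 0.744, -0.022, 0.025]
wrist_force: [0.2, 8.1, 1.0]
width: 0.011
grasp_force: 58.9
```

```bash
cat >> h.py <<'E'
def eye(dx=22.4,dz=35):
    s=manip.observe(); f=R.from_quat(s["ee_rot"]).as_matrix(); print("eye pk",inpk(s["position"]-f[:,0]*dx/1e3+f[:,2]*dz/1e3))
E
python3 -c "
from h import *
rel();eye()"
```

```text
t 26.4 p [0.5961 0.1694 0.0507] x [-0.107  0.992 -0.067] z [ 0.008 -0.066 -0.998] F [0.2 8.1 1. ] w 0.011 g 58.9
pk [110.8  59.3  40.7] tilt -0.06 roll -3.83 hd 96.16
eye pk [135.5  59.4   7.3]
```

Emit:
play_rows(
  targets=[
    [-0.09,0.04,0.31,0,1.9,0],
    [0,0,0,0,0,0],
    [0,0,0,0,0,0],
    [-0.1,0,0.31,0,1.9,0],
    [0,0,0.05,0,0,0],
    [0,0,0,0,0,0],
    [0,0,0,0,0,0],
    [0,0,0,0,0,0],
  ],
)

```text
clock: 27.2
position: [0.5965, 0.168, 0.0454]
ee_rot: [0.668, 0.744, 0.0, 0.0]
wrist_force: [-1.5, 10.4, 6.4]
width: 0.0109
grasp_force: 59.6
```

```bash
python3 -c "
from h import *
rel();eye()"
```

```text
t 27.2 p [0.5965 0.168  0.0454] x [-0.108  0.994 -0.   ] z [ 0. -0. -1.] F [-1.5 10.4  6.4] w 0.0109 g 59.6
pk [112.3  59.6  35.4] tilt -0.01 roll -0.01 hd 96.20
eye pk [134.7  59.6   0.4]
```

Emit:
play_rows(
  hand=3,
  targets=[
    [0,0,0,0,0,0],
    [0,0,0,0,0,0],
    [0,0,0,0,0,0],
    [0,0,0,0,0,0],
    [0,0,-3,0,0,0],
    [0,0,-3,0,0,0],
    [0,0,-2,0,0,0],
    [0,0,0,0,0,0],
    [0,0,0,0,0,0],
    [0,0,0,0,0,0],
  ],
)

```text
clock: 28.2
position: [0.5953, 0.1656, 0.1225]
ee_rot: [0.667, 0.745, -0.003, 0.001]
wrist_force: [-0.2, 0.9, 0.4]
width: 0.0301
grasp_force: 0.0
```

```bash
cat >> h.py <<'E'
def tabs(name,thr=45,vmax=262,z=.062):
    g=cv2.imread(f"pics/{name}.png").max(2); m=(g<thr).astype(np.uint8); m[vmax:]=0
    n,l,S,c=cv2.connectedComponentsWithStats(m)
    for i in range(1,n):
        if S[i,4]>80: print(S[i].tolist(),c[i].round(1),inpk(pt(name,*c[i],z)))
E
python3 - <<'E'
from h import *
rel(); shot("w12"); tabs("w12")
g=cv2.imread("pics/w12.png").max(2)
print(g[150:262,275:282].mean(1).astype(int).tolist())
for P in[(113-12,60,52),(113+12,60,52),(113-12,60,4)]: print(P,px("w12",pkt(*P)).round(1))
E
```

```text
t 28.2 p [0.5953 0.1656 0.1225] x [-0.11   0.994 -0.006] z [-0.003 -0.006 -1.   ] F [-0.2  0.9  0.4] w 0.0301 g 0.0
pk [114.5  58.1 112.5] tilt 0.20 roll -0.32 hd 96.29
[129, 0, 113, 16, 1662] [187.5   7.4] [-12.6  10.8  52. ]
[270, 35, 25, 96, 1506] [282.6  95.1] [30.7 61.1 52. ]
[274, 204, 17, 44, 702] [282.  225.9] [108.1  61.1  52. ]
[124, 131, 135, 143, 147, 130, 109, 111, 126, 132, 132, 137, 146, 135, 112, 112, 125, 126, 124, 134, 146, 137, 118, 117, 129, 131, 131, 136, 146, 141, 126, 124, 128, 129, 123, 132, 145, 139, 128, 128, 130, 130, 126, 134, 144, 127, 90, 53, 36, 58, 103, 136, 141, 112, 64, 33, 24, 20, 20, 23, 23, 22, 24, 29, 34, 38, 39, 42, 40, 40, 39, 42, 41, 39, 38, 40, 40, 39, 38, 38, 37, 36, 36, 38, 37, 38, 38, 37, 36, 37, 36, 35, 32, 32, 33, 32, 29, 42, 70, 88, 94, 93, 88, 82, 74, 73, 72, 73, 72, 73, 72, 72]
(101, 60, 52) [280.3 215. ]
(125, 60, 52) [280.2 250.8]
(101, 60, 4) [280.2 197.9]
```

Emit:
play_rows(
  targets=[
    [0,0,-4,0,0,0],
    [-4.65,-1.2,0,0,0,0],
    [-4.65,-1.2,0,0,0,0],
    [-4.65,-1.2,0,0,0,0],
    [-4.65,-1.2,0,0,0,0],
    [-4.65,-1.2,0,0,0,0],
    [-4.65,-1.2,0,0,0,0],
    [-4.65,-1.2,0,0,0,0],
    [-4.65,-1.2,0,0,0,0],
    [-4.6,-1.2,0,0,0,0],
  ],
)

```text
clock: 29.25
position: [0.5337, -0.2624, 0.165]
ee_rot: [0.667, 0.745, -0.002, 0.001]
wrist_force: [0.7, -0.0, -0.3]
width: 0.0303
grasp_force: 0.0
```

Emit:
play_rows(
  targets=[
    [0,0,0,0,0,8.5],
    [0,0,0,0,0,8.5],
    [0,0,0,0,0,8.5],
    [0,0,0,0,0,8.5],
    [0,0,0,0,0,8.5],
    [0,0,0,0,0,8.5],
    [0,0,0,0,0,8.5],
    [0,0,0,0,0,8.5],
    [0,0,0,0,0,8.5],
    [0,0,0,0,0,8.5],
  ],
)

```text
clock: 30.25
position: [0.5342, -0.2605, 0.1648]
ee_rot: [0.995, 0.095, -0.001, 0.002]
wrist_force: [0.0, -0.7, 0.1]
width: 0.0301
grasp_force: 0.0
```

Emit:
play_rows(
  targets=[
    [0,0,0,0,0,4],
    [0,0,0,0,0,0],
    [0,0,0,0,0,0],
    [0,0,0,0,0,0],
    [0,0,0,0,0,0],
  ],
)

```text
clock: 30.75
position: [0.5351, -0.261, 0.1665]
ee_rot: [0.998, 0.064, -0.0, 0.002]
wrist_force: [-0.0, -0.2, 1.0]
width: 0.0298
grasp_force: 0.0
```

```bash
python3 - <<'E'
from h import *
rel(); shot("w13")
g=cv2.imread("pics/w13.png").max(2)
m=(g<34).astype(np.uint8); m[250:]=0
n,l,S,c=cv2.connectedComponentsWithStats(m)
for i in range(1,n):
    if S[i,4]>80: print(S[i].tolist(),c[i].round(1),pt("w13",*c[i],.045).round(4))
E
```

```text
t 30.8 p [ 0.5351 -0.261   0.1665] x [ 0.992  0.128 -0.001] z [ 0.    -0.005 -1.   ] F [-0.  -0.2  1. ] w 0.0298 g 0.0
pk [532.1 -47.8 156.5] tilt -0.28 roll -0.03 hd 7.34
[243, 195, 13, 19, 153] [250.  201.9] [ 0.5418 -0.2372  0.045 ]
[341, 202, 35, 48, 916] [358.1 225.5] [ 0.5331 -0.3286  0.045 ]
[235, 219, 18, 31, 289] [244.7 237.4] [ 0.5108 -0.2359  0.045 ]
```

Emit:
play_rows(
  targets=[
    [0.3,-2.6,0,0,0,0],
    [0,0,0,-0.3,0,5.3],
    [0,0,0,0,0,5.3],
    [0,0,0,0,0,0],
    [0,0,0,0,0,0],
    [0,0,0,0,0,0],
    [0,0,0,0,0,0],
    [0,0,0,0,0,0],
  ],
)

```text
clock: 31.6
position: [0.5348, -0.235, 0.1666]
ee_rot: [1.0, -0.029, 0.001, 0.005]
wrist_force: [0.3, 0.9, 0.5]
width: 0.03
grasp_force: 0.0
```

```bash
python3 - <<'E'
from h import *
rel(); shot("w14")
g=cv2.imread("pics/w14.png").max(2)
for v in range(175,262,3): print(v,g[v,255:300:1].tolist())
E
```

```text
t 31.6 p [ 0.5348 -0.235   0.1666] x [ 0.998 -0.057  0.002] z [ 0.001 -0.01  -1.   ] F [0.3 0.9 0.5] w 0.03 g 0.0
pk [506.3 -45.2 156.6] tilt -0.59 roll 0.09 hd -3.28
175 [169, 168, 168, 169, 169, 170, 170, 172, 168, 169, 169, 167, 158, 140, 131, 106, 97, 97, 98, 96, 101, 99, 97, 97, 99, 98, 97, 98, 98, 99, 98, 96, 97, 98, 99, 97, 103, 99, 103, 97, 98, 98, 101, 95, 100]
178 [169, 169, 169, 171, 169, 168, 165, 167, 170, 167, 167, 167, 147, 113, 98, 97, 101, 97, 99, 97, 96, 99, 100, 97, 100, 97, 99, 100, 97, 97, 97, 97, 99, 96, 98, 98, 98, 98, 97, 99, 97, 98, 102, 97, 95]
181 [165, 170, 168, 168, 170, 171, 169, 170, 168, 164, 149, 119, 106, 103, 100, 97, 100, 98, 97, 99, 98, 97, 100, 96, 96, 97, 94, 99, 100, 98, 98, 95, 99, 99, 98, 99, 98, 97, 97, 101, 100, 98, 96, 97, 96]
184 [171, 168, 170, 170, 171, 169, 170, 166, 160, 145, 134, 122, 102, 95, 98, 97, 98, 101, 96, 99, 97, 98, 94, 98, 98, 95, 96, 100, 99, 100, 102, 100, 100, 100, 98, 97, 96, 102, 96, 94, 99, 96, 99, 98, 99]
187 [169, 167, 170, 171, 169, 171, 170, 168, 167, 148, 115, 101, 100, 96, 100, 99, 101, 99, 101, 97, 99, 100, 97
[... 4032 characters left out ...]
, 89, 95, 94, 88, 90, 81, 55, 39, 28, 25, 29, 27, 33, 30, 31, 28, 33, 32, 32, 31, 25, 29, 33, 53, 77, 84, 90, 84, 86, 86, 90, 84, 85, 87, 88, 85]
253 [90, 93, 94, 94, 95, 89, 92, 91, 90, 92, 89, 91, 93, 86, 75, 54, 34, 24, 33, 25, 28, 30, 22, 33, 35, 32, 34, 28, 27, 29, 23, 34, 57, 74, 85, 87, 86, 86, 86, 86, 87, 88, 87, 85, 83]
256 [95, 91, 93, 91, 92, 89, 90, 88, 87, 90, 90, 91, 87, 87, 80, 57, 39, 32, 29, 24, 35, 28, 27, 31, 29, 28, 31, 33, 26, 31, 29, 31, 55, 78, 87, 90, 90, 89, 90, 93, 93, 92, 93, 93, 92]
259 [92, 91, 94, 89, 94, 92, 88, 89, 90, 91, 93, 92, 88, 91, 82, 65, 42, 27, 34, 21, 31, 33, 28, 29, 33, 27, 32, 29, 29, 31, 34, 35, 60, 83, 96, 94, 99, 97, 99, 96, 99, 98, 97, 97, 97]
```

```bash
python3 - <<'E'
from h import *
F=pt("w14",278.3,227.3,.052); B=pt("w14",278.3,199,.052); h=np.deg2rad(-3.3); d=np.array([np.cos(h),np.sin(h),0])
print(F.round(4),B.round(4)); T=F+d*.012; print("tab c",T.round(4)); T[2]=.034; go(T)
E
```

```text
[ 0.5253 -0.2351  0.052 ] [ 0.5487 -0.2365  0.052 ]
tab c [ 0.5373 -0.2358  0.052 ]
t 31.6 p [ 0.5348 -0.235   0.1666] x [ 0.998 -0.057  0.001] z [ 0.001 -0.01  -1.   ] F [-0.6 -0.4  0.3] w 0.03 g 0.0
shift cm [ 0.23 -0.07 13.26]
```

Emit:
play_rows(
  targets=[
    [0.23,-0.07,0,0.55,0,0],
    [0,0,3,0,0,0],
    [0,0,3,0,0,0],
    [0,0,3,0,0,0],
    [0,0,3,0,0,0],
    [0,0,1.2,0,0,0],
    [0,0,0,0,0,0],
    [0,0,0,0,0,0],
    [0,0,0,0,0,0],
    [0,0,0,0,0,0],
  ],
)

```text
clock: 32.65
position: [0.5388, -0.2352, 0.0366]
ee_rot: [1.0, -0.029, 0.002, 0.001]
wrist_force: [0.7, -0.6, -0.2]
width: 0.03
grasp_force: 0.0
```

Emit:
play_rows(
  hand=0,
  targets=[
    [0,0,0,0,0,0],
    [0,0,0,0,0,0],
    [0,0,0,0,0,0],
    [0,0,0,0,0,0],
    [0,0,0,0,0,0],
  ],
)

```text
clock: 33.15
position: [0.5382, -0.2349, 0.0356]
ee_rot: [1.0, -0.029, 0.002, 0.001]
wrist_force: [0.5, 0.8, 5.7]
width: 0.0111
grasp_force: 59.5
```

```bash
python3 -c "
from h import *
rel()"
```

```text
t 33.1 p [ 0.5382 -0.2349  0.0356] x [ 0.998 -0.057  0.003] z [ 0.003 -0.002 -1.   ] F [0.5 0.8 5.7] w 0.0111 g 59.5
pk [506.5 -41.8  25.6] tilt -0.09 roll 0.19 hd -3.29
```

Emit:
play_rows(
  targets=[
    [0,0,-2,0,0,0],
    [0,0,-4,0,0,0],
    [0,0,-4,0,0,0],
    [0,0,0,0,0,-8.3],
    [0,0,0,0,0,-8.3],
    [0,0,0,0,0,-8.3],
    [0,0,0,0,0,-8.3],
    [0,0,0,0,0,-8.3],
    [0,0,0,0,0,-8.3],
    [0,0,0,0,0,-8.3],
  ],
)

```text
clock: 34.15
position: [0.5361, -0.2336, 0.133]
ee_rot: [0.887, 0.463, -0.0, -0.001]
wrist_force: [0.2, -0.6, -1.1]
width: 0.0109
grasp_force: 58.6
```

Emit:
play_rows(
  targets=[
    [0,0,0,0,0,-8.3],
    [0,0,0,0,0,-8.3],
    [0,0,0,0,0,-8.3],
    [0,0,0,0,0,-8.3],
    [0,0,0,0,0,-8.3],
    [4.6,0.4,0,0,0,0],
    [4.6,0.4,0,0,0,0],
    [4.6,0.4,0,0,0,0],
    [4.6,0.4,0,0,0,0],
    [4.6,0.4,0,0,0,0],
  ],
)

```text
clock: 35.15
position: [0.5303, -0.0016, 0.1331]
ee_rot: [0.667, 0.745, -0.0, -0.0]
wrist_force: [1.2, -0.2, -0.6]
width: 0.0107
grasp_force: 58.6
```

Emit:
play_rows(
  targets=[
    [4.6,0.4,0,0,0,0],
    [4.6,0.4,0,0,0,0],
    [4.6,0.4,0,0,0,0],
    [4.6,0.4,0,0,0,0],
    [4.6,0.4,0,0,0,0],
    [3,0,0,0,0,0],
    [2,0,0,0,0,0],
    [0,0,0,0,0,0],
    [0,0,0,0,0,0],
    [0,0,0,0,0,0],
  ],
)

```text
clock: 36.15
position: [0.5206, 0.2759, 0.1333]
ee_rot: [0.667, 0.745, -0.001, 0.001]
wrist_force: [0.3, 0.6, -0.9]
width: 0.0114
grasp_force: 58.6
```

Emit:
play_rows(
  targets=[
    [0,0,0,0,0,0],
    [0,0,0,0,0,0],
    [0,0,0,0,0,0],
  ],
)

```text
clock: 36.45
position: [0.5213, 0.2763, 0.1342]
ee_rot: [0.668, 0.745, 0.0, 0.001]
wrist_force: [-0.6, -0.5, -1.6]
width: 0.0107
grasp_force: 58.6
```

```bash
python3 -c "
from h import *
rel();go(pkt(-3.4,-.3,52),np.deg2rad(6.2))"
```

```text
t 36.5 p [0.5213 0.2763 0.1342] x [-0.109  0.994 -0.001] z [ 0.002 -0.001 -1.   ] F [-0.6 -0.5 -1.6] w 0.0107 g 58.6
pk [ -3.5  -3.5 124.2] tilt -0.09 roll -0.06 hd 96.24
t 36.5 p [0.5213 0.2763 0.1342] x [-0.109  0.994 -0.001] z [ 0.002 -0.001 -1.   ] F [-0.6 -0.5 -1.6] w 0.0107 g 58.6
shift cm [-0.01  0.31  7.22]
turn deg [0.09 0.06 0.04]
```

Emit:
play_rows(
  targets=[
    [0,0.31,2,0,0,0],
    [0,0,2,0,0,0],
    [0,0,2,0,0,0],
    [0,0,1.2,0,0,0],
    [0,0,0,0,0,0],
    [0,0,0,0,0,0],
    [0,0,0,0,0,0],
    [0,0,0,0,0,0],
    [0,0,0,0,0,0],
  ],
)

```text
clock: 37.35
position: [0.5247, 0.2775, 0.063]
ee_rot: [0.667, 0.745, 0.001, 0.001]
wrist_force: [0.7, -0.7, -1.5]
width: 0.0113
grasp_force: 58.6
```

```bash
python3 -c "
from h import *
rel();go(pkt(-3.4,-.3,40))"
```

```text
t 37.4 p [0.5247 0.2775 0.063 ] x [-0.11   0.994 -0.001] z [ 0.003 -0.    -1.   ] F [ 0.7 -0.7 -1.5] w 0.0113 g 58.6
pk [-4.3  0.1 53. ] tilt -0.16 roll -0.04 hd 96.30
t 37.4 p [0.5247 0.2775 0.063 ] x [-0.11   0.994 -0.001] z [ 0.003 -0.    -1.   ] F [ 0.7 -0.7 -1.5] w 0.0113 g 58.6
shift cm [-0.09 -0.04  1.3 ]
```

Emit:
play_rows(
  targets=[
    [-0.08,-0.04,0,0,0,0],
    [0,0,0,0,0,0],
    [0,0,0.4,0,0,0],
    [0,0,0.4,0,0,0],
    [0,0,0.3,0,0,0],
    [0,0,0.2,0,0,0],
    [0,0,0,0,0,0],
    [0,0,0,0,0,0],
    [0,0,0,0,0,0],
  ],
)

```text
clock: 38.25
position: [0.5257, 0.2791, 0.0567]
ee_rot: [0.667, 0.745, 0.002, 0.0]
wrist_force: [-12.2, 0.2, 32.8]
width: 0.011
grasp_force: 64.2
```

```bash
python3 -c "
from h import *
rel()"
```

```text
t 38.2 p [0.5257 0.2791 0.0567] x [-0.109  0.994  0.002] z [ 0.003  0.003 -1.   ] F [-12.2   0.2  32.8] w 0.011 g 64.2
pk [-5.8  1.3 46.7] tilt -0.19 roll 0.12 hd 96.25
```

Emit:
play_rows(
  targets=[
    [0,0,-0.5,0,0,0],
    [0,0,-0.5,0,0,0],
    [0,0,-0.2,0,0,0],
    [0,0,0,0,0,0],
    [0,0,0,0,0,0],
    [0,0,0,0,0,0],
    [0,0,0,0,0,0],
    [0,0,0,0,0,0],
    [0,0,0,0,0,0],
    [0,0,0,0,0,0],
  ],
)

```text
clock: 39.25
position: [0.5239, 0.2764, 0.0612]
ee_rot: [0.667, 0.745, 0.0, 0.001]
wrist_force: [0.8, 0.7, -1.6]
width: 0.0111
grasp_force: 59.0
```

```bash
python3 - <<'E'
from h import *
rel(); im,_=shot("w15"); g=im.max(2)
q=lambda u,v,r=12:(lambda w:(lambda s:np.array([s[0]+(s[2]-1)/2+u-r,s[1]+(s[3]-1)/2+v-r,s[2],s[3]]))((lambda t:t[1+t[1:,4].argmax()])(cv2.connectedComponentsWithStats((w<np.median(w)*.8).astype(np.uint8))[2])))(g[v-r:v+r+1,u-r:u+r+1])
for P in[(7.4,-60,13.8),(136,60,9),(136,-60,9)]: print(P,px("w15",pkt(*P)).round(1))
u,v=px("w15",pkt(7.4,-60.3,13.8)).round().astype(int); print(q(u,v,15))
for a in(150,170,190,200,210,220,230,240,250,260): print(a,g[a,262:298:2].tolist())
E
```

```text
t 39.2 p [0.5239 0.2764 0.0612] x [-0.11   0.994 -0.001] z [ 0.002 -0.001 -1.   ] F [ 0.8  0.7 -1.6] w 0.0111 g 59.0
pk [-3.3 -0.8 51.2] tilt -0.08 roll -0.06 hd 96.30
(7.4, -60, 13.8) [173.4 266.9]
(136, 60, 9) [363.7 433.3]
(136, -60, 9) [191.8 433.4]
[174.  269.5  23.   20. ]
150 [152, 152, 155, 154, 154, 156, 154, 156, 157, 154, 155, 158, 156, 159, 160, 158, 157, 158]
170 [128, 127, 127, 125, 123, 125, 124, 127, 124, 121, 123, 124, 125, 127, 123, 126, 125, 127]
190 [115, 102, 100, 103, 110, 124, 130, 127, 125, 129, 125, 126, 121, 123, 120, 122, 117, 106]
200 [40, 44, 40, 39, 39, 33, 33, 40, 43, 38, 43, 39, 37, 36, 43, 39, 41, 40]
210 [29, 26, 17, 25, 27, 24, 29, 30, 29, 26, 27, 30, 16, 24, 14, 22, 32, 23]
220 [44, 43, 37, 40, 40, 37, 44, 44, 43, 43, 39, 43, 44, 40, 43, 41, 44, 45]
230 [38, 41, 41, 39, 40, 47, 41, 37, 41, 36, 40, 41, 39, 41, 40, 37, 39, 38]
240 [173, 174, 174, 173, 171, 176, 174, 170, 174, 174, 176, 173, 175, 174, 175, 176, 173, 173]
250 [152, 147, 97, 91, 97, 96, 93, 93, 97, 97, 102, 156, 161, 162, 159, 147, 147, 145]
260 [84, 45, 30, 21, 14, 17, 20, 27, 27, 17, 31, 23, 26, 27, 40, 31, 34, 80]
```

```bash
python3 - <<'E'
from h import *
for n in("w9","w15"):
    g=cv2.imread(f"pics/{n}.png").max(2); print(n)
    for v in range(242,276,3): print(v,g[v,256:304:2].tolist())
a=cv2.imread("pics/w9.png")[225:345,220:340]; b=cv2.imread("pics/w15.png")[225:345,220:340]
cv2.imwrite("pics/cmp.png",cv2.resize(np.hstack([a,b]),None,fx=3,fy=3))
E
```

```text
w9
242 [160, 157, 160, 156, 160, 161, 161, 161, 159, 159, 161, 157, 153, 155, 140, 96, 93, 91, 93, 93, 92, 92, 92, 92]
245 [156, 160, 156, 157, 160, 155, 155, 157, 153, 134, 129, 119, 93, 96, 137, 105, 92, 91, 90, 90, 92, 87, 91, 87]
248 [156, 156, 155, 154, 134, 139, 130, 70, 50, 33, 30, 36, 37, 36, 38, 42, 43, 71, 93, 92, 91, 93, 92, 91]
251 [94, 95, 93, 92, 70, 51, 31, 15, 29, 26, 19, 22, 17, 25, 17, 26, 16, 33, 54, 62, 80, 81, 78, 80]
254 [87, 85, 88, 84, 55, 16, 24, 23, 26, 23, 21, 24, 21, 25, 32, 17, 24, 26, 19, 49, 80, 86, 86, 85]
257 [87, 87, 87, 84, 50, 26, 21, 10, 24, 19, 25, 17, 15, 16, 18, 10, 19, 24, 20, 33, 81, 85, 84, 85]
260 [84, 86, 86, 79, 42, 26, 21, 24, 30, 23, 29, 18, 22, 27, 12, 17, 20, 17, 27, 34, 69, 85, 89, 87]
263 [84, 86, 85, 71, 32, 27, 24, 24, 27, 28, 25, 21, 20, 21, 17, 20, 25, 24, 19, 27, 67, 83, 84, 88]
266 [85, 88, 87, 72, 25, 23, 26, 17, 23, 25, 20, 21, 18, 22, 18, 25, 13, 22, 22, 25, 61, 85, 86, 88]
269 [81, 88, 82, 58, 26, 28, 27, 31, 20, 14, 18, 23, 17, 12, 21, 27, 23, 14, 28, 23, 46, 83, 85, 87]
272 [86, 87, 81, 47, 28, 24, 21, 26, 14, 13, 24, 24
[... 745 characters left out ...]
3, 91, 94, 87, 54, 29, 62, 76, 75, 73, 74, 73, 73, 76, 76, 74, 78, 77, 29, 43, 88, 95, 92, 93]
260 [92, 94, 90, 84, 45, 30, 21, 14, 17, 20, 27, 27, 17, 31, 23, 26, 27, 40, 31, 34, 80, 90, 90, 90]
263 [88, 90, 92, 79, 39, 25, 26, 18, 24, 20, 23, 15, 26, 13, 18, 28, 18, 16, 29, 34, 72, 86, 92, 93]
266 [97, 93, 92, 78, 33, 28, 25, 26, 19, 25, 21, 25, 26, 18, 28, 25, 27, 25, 30, 31, 67, 88, 91, 91]
269 [89, 93, 89, 65, 27, 14, 29, 22, 20, 23, 22, 21, 18, 26, 23, 27, 22, 27, 25, 26, 59, 91, 91, 91]
272 [94, 91, 89, 56, 17, 25, 26, 26, 10, 26, 17, 10, 23, 24, 19, 26, 25, 20, 27, 29, 47, 87, 90, 92]
275 [93, 91, 88, 46, 32, 27, 17, 18, 17, 23, 21, 22, 27, 23, 23, 21, 22, 25, 23, 33, 40, 88, 91, 90]
```

```bash
python3 - <<'E'
from h import *
im,_=shot("s2","side"); g=im.max(2)
zt=51.2-35.6
for n,P in dict(ftop_l=(78.6,-6,zt+52),ftop_r=(78.6,5.5,zt+52),fft=(102.6,-.5,zt+52),ffb=(102.6,-.5,zt+4),eye=(113.6,-.5,zt),post2=(136,0,9),s1front=(124,60,52),s1ffb=(124,60,4)).items(): print(n,px("s2",pkt(*P),"side").round(1))
u0,v0=px("s2",pkt(102.6,-.5,zt+28),"side").round().astype(int)
print(u0,v0)
for v in range(v0-24,v0+26,2): print(v,g[v,u0-20:u0+55:2].tolist())
E
```

```text
ftop_l [273.6 170.4]
ftop_r [277.3 170.1]
fft [276.2 174.9]
ffb [276.2 187.4]
eye [276.6 190.6]
post2 [277.5 196.9]
s1front [296.9 182. ]
s1ffb [296.3 194.3]
276 181
157 [170, 170, 171, 155, 136, 88, 51, 66, 39, 48, 59, 69, 130, 163, 163, 160, 136, 115, 130, 157, 158, 159, 158, 163, 160, 164, 164, 166, 172, 173, 173, 178, 171, 163, 163, 165, 166, 164]
159 [168, 169, 165, 124, 53, 36, 53, 69, 29, 45, 59, 31, 94, 158, 161, 163, 131, 48, 95, 154, 163, 162, 160, 161, 161, 163, 163, 168, 176, 178, 175, 176, 170, 164, 163, 161, 165, 166]
161 [168, 169, 166, 118, 25, 25, 51, 70, 21, 46, 59, 31, 99, 161, 164, 162, 134, 36, 70, 151, 168, 170, 167, 161, 163, 164, 166, 173, 180, 181, 175, 169, 167, 163, 160, 161, 163, 164]
163 [171, 170, 159, 107, 29, 23, 50, 66, 21, 43, 57, 24, 71, 146, 175, 176, 140, 39, 62, 157, 175, 186, 183, 160, 162, 167, 169, 168, 172, 176, 173, 165, 163, 161, 161, 161, 160, 161]
165 [180, 179, 150, 63, 26, 18, 46, 57, 18, 29, 45, 39, 50, 120, 172, 173, 143, 38, 64, 158, 176, 187, 184, 157, 162, 166, 170, 168, 166, 168, 165, 163, 162, 162, 160, 158, 160, 160]
167 [172, 1
[... 2804 characters left out ...]
, 140, 153, 159, 159, 160, 160, 159]
199 [76, 79, 61, 64, 64, 63, 63, 62, 59, 56, 79, 74, 57, 73, 97, 110, 89, 75, 85, 88, 87, 84, 88, 82, 66, 67, 65, 74, 84, 77, 83, 122, 147, 156, 161, 160, 159, 161]
201 [68, 71, 55, 63, 66, 64, 63, 63, 63, 57, 60, 54, 62, 83, 77, 71, 63, 66, 76, 76, 68, 71, 71, 70, 69, 76, 77, 79, 87, 91, 103, 123, 139, 147, 158, 161, 160, 162]
203 [56, 54, 56, 63, 65, 65, 63, 64, 63, 60, 59, 62, 62, 67, 62, 64, 63, 66, 63, 66, 68, 68, 69, 69, 81, 98, 88, 86, 123, 143, 143, 132, 131, 144, 154, 156, 160, 160]
205 [65, 63, 64, 64, 65, 63, 68, 66, 66, 66, 65, 64, 66, 67, 70, 71, 69, 68, 68, 68, 72, 72, 73, 73, 81, 84, 87, 98, 147, 161, 150, 136, 134, 136, 148, 158, 160, 159]
```

```bash
python3 - <<'E'
from h import *
g=cv2.imread("pics/s2.png").max(2).astype(float)
def cen(u0,u1,v0,v1):
    w=np.clip(60-g[v0:v1,u0:u1],0,None); return (w.sum(0)*np.arange(u0,u1)).sum()/w.sum()
print("s2 u",cen(270,283,176,186),"s1 u",cen(290,301,182,192))
s2=px("s2",pkt(102.6,-.5,44),"side");s1=px("s2",pkt(124,60,28),"side"); print(s2,s1, px("s2",pkt(102.6,.5,44),"side")-s2)
zt=51.2-35.6
for x in(-14.4,-12.4,-16.4): print("w15 rear top edge",x,px("w15",pkt(x,-.5,zt+52)).round(1), px("w15",pkt(x,-.5,zt+14)).round(1))
# w9: TCP pk (-2.2,60.8,122.9), tip z 88
for x in(-14.4,-12.4,-16.4): print("w9 edge",x,px("w9",pkt(x,60.8,88+52)).round(1))
E
```

```text
s2 u 275.6764184397163 s1 u 295.4335260115607
[276.20464122 181.13427354] [296.60410731 188.26131539] [ 0.32459061 -0.02121671]
w15 rear top edge -14.4 [276.6 274.8] [277.  240.9]
w15 rear top edge -12.4 [276.6 279.5] [277.  244.6]
w15 rear top edge -16.4 [276.6 270.2] [277.  237.2]
w9 edge -14.4 [275.6 273. ]
w9 edge -12.4 [275.7 277.6]
w9 edge -16.4 [275.6 268.2]
```

Emit:
play_rows(
  targets=[
    [0.21,0.13,0,0,0,0],
    [0,0,0,0,0,0],
    [0,0,0,0,0,0],
    [0,0,0,0,0,0],
    [0,0,0.2,0,0,0],
    [0,0,0.2,0,0,0],
    [0,0,0,0,0,0],
    [0,0,0,0,0,0],
    [0,0,0,0,0,0],
    [0,0,0,0,0,0],
  ],
)

```text
clock: 40.35
position: [0.5254, 0.279, 0.0578]
ee_rot: [0.667, 0.745, 0.001, 0.001]
wrist_force: [-1.8, 0.5, 6.3]
width: 0.0113
grasp_force: 59.8
```

```bash
python3 -c "
from h import *
rel()"
```

```text
t 40.4 p [0.5254 0.279  0.0578] x [-0.11   0.994 -0.   ] z [ 0.002 -0.    -1.   ] F [-1.8  0.5  6.3] w 0.0113 g 59.8
pk [-5.8  1.  47.8] tilt -0.14 roll -0.02 hd 96.30
```

Emit:
play_rows(
  targets=[
    [0,-0.1,0,0,0,0],
    [0,0,0,0,0,0],
    [0,0,0,0,0,0],
    [0,0,0,0,0,0],
  ],
)

```text
clock: 40.75
position: [0.5248, 0.2789, 0.0577]
ee_rot: [0.667, 0.745, 0.001, 0.001]
wrist_force: [0.4, 2.5, 4.6]
width: 0.011
grasp_force: 59.8
```

Emit:
play_rows(
  targets=[
    [0,-0.1,0,0,0,0],
    [0,0,0,0,0,0],
    [0,0,0,0,0,0],
    [0,0,0,0,0,0],
  ],
)

```text
clock: 41.15
position: [0.5235, 0.2789, 0.0576]
ee_rot: [0.667, 0.745, 0.001, 0.001]
wrist_force: [1.7, 4.0, 4.5]
width: 0.0105
grasp_force: 59.7
```

```bash
python3 -c "
from h import *
rel()"
```

```text
t 41.1 p [0.5235 0.2789 0.0576] x [-0.11   0.994 -0.   ] z [ 0.003  0.    -1.   ] F [1.7 4.  4.5] w 0.0105 g 59.7
pk [-5.9 -1.  47.6] tilt -0.16 roll -0.01 hd 96.30
```

Emit:
play_rows(
  targets=[
    [0.1,0.08,0,0,0,0],
    [0,0,0,0,0,0],
    [0,0,0,0,0,0],
    [0,0,0,0,0,0],
  ],
)

```text
clock: 41.55
position: [0.5236, 0.2792, 0.0574]
ee_rot: [0.667, 0.745, -0.0, 0.001]
wrist_force: [1.3, 1.6, 6.3]
width: 0.0109
grasp_force: 60.1
```

Emit:
play_rows(
  targets=[
    [0.1,0,0,0,0,0],
    [0,0,0,0,0,0],
    [0,0,0,0,0,0],
    [0,0,0,0,0,0],
  ],
)

```text
clock: 41.95
position: [0.5235, 0.2795, 0.0573]
ee_rot: [0.667, 0.745, -0.001, 0.001]
wrist_force: [1.0, 0.8, 6.3]
width: 0.0111
grasp_force: 60.1
```

```bash
python3 -c "
from h import *
rel()"
```

```text
t 42.0 p [0.5235 0.2795 0.0573] x [-0.11   0.994 -0.003] z [ 0.001 -0.003 -1.   ] F [1.  0.8 6.3] w 0.0111 g 60.1
pk [-6.4 -0.9 47.3] tilt -0.03 roll -0.18 hd 96.33
```

Emit:
play_rows(
  targets=[
    [-0.1,0,0,0,0,0],
    [0,0,0,0,0,0],
    [0,0,0,0,0,0],
    [0,0,0,0,0,0],
  ],
)

```text
clock: 42.35
position: [0.5235, 0.2793, 0.0574]
ee_rot: [0.667, 0.745, -0.0, 0.001]
wrist_force: [0.4, 2.5, 6.1]
width: 0.011
grasp_force: 60.1
```

Emit:
play_rows(
  targets=[
    [0,-0.1,0,0,0,0],
    [0,0,0,0,0,0],
    [0,0,0,0,0,0],
    [0,0,0,0,0,0],
  ],
)

```text
clock: 42.75
position: [0.5232, 0.2793, 0.0574]
ee_rot: [0.667, 0.745, 0.0, 0.001]
wrist_force: [2.9, 0.8, 5.0]
width: 0.0106
grasp_force: 59.8
```

Emit:
play_rows(
  targets=[
    [0.1,0,0,0,0,0],
    [0,0,0,0,0,0],
    [0,0,0,0,0,0],
    [0,0,0,0,0,0],
  ],
)

```text
clock: 43.15
position: [0.5226, 0.2798, 0.0571]
ee_rot: [0.667, 0.745, -0.0, 0.001]
wrist_force: [2.1, 0.4, 5.1]
width: 0.0108
grasp_force: 59.8
```

Emit:
play_rows(
  targets=[
    [0.1,0,0,0,0,0],
    [0,0,0,0,0,0],
    [0,0,0,0,0,0],
    [0,0,0,0,0,0],
  ],
)

```text
clock: 43.55
position: [0.5214, 0.2813, 0.0561]
ee_rot: [0.667, 0.745, -0.001, 0.0]
wrist_force: [3.7, 1.5, -1.3]
width: 0.0109
grasp_force: 59.1
```

```bash
python3 -c "
from h import *
rel()"
```

```text
t 43.5 p [0.5214 0.2813 0.0561] x [-0.11   0.994 -0.001] z [-0.001 -0.001 -1.   ] F [ 3.7  1.5 -1.3] w 0.0109 g 59.1
pk [-8.4 -2.8 46.1] tilt 0.04 roll -0.06 hd 96.29
```

Emit:
play_rows(
  targets=[
    [0,0.05,0.2,0,0,0],
    [0,0,0.2,0,0,0],
    [0,0,0,0,0,0],
    [0,0,0,0,0,0],
    [0,0,0,0,0,0],
    [0,0,0,0,0,0],
  ],
)

```text
clock: 44.15
position: [0.5221, 0.2811, 0.0527]
ee_rot: [0.667, 0.745, -0.001, 0.0]
wrist_force: [0.7, 0.8, -1.1]
width: 0.011
grasp_force: 58.9
```

```bash
python3 -c "
from h import *
rel()"
```

```text
t 44.1 p [0.5221 0.2811 0.0527] x [-0.11   0.994 -0.002] z [-0.    -0.002 -1.   ] F [ 0.7  0.8 -1.1] w 0.011 g 58.9
pk [-8.2 -2.1 42.7] tilt 0.04 roll -0.09 hd 96.30
```

Emit:
play_rows(
  targets=[
    [0,0,0.3,0,0,0],
    [0,0,0.3,0,0,0],
    [0,0,0.2,0,0,0],
    [0,0,0,0,0,0],
    [0,0,0,0,0,0],
    [0,0,0,0,0,0],
  ],
)

```text
clock: 44.75
position: [0.5227, 0.2811, 0.0458]
ee_rot: [0.667, 0.745, -0.001, 0.001]
wrist_force: [-3.1, -1.5, 6.2]
width: 0.0108
grasp_force: 60.0
```

```bash
python3 - <<'E'
from h import *
rel(); im,_=shot("s3","side"); g=im.max(2).astype(int)
for P in[(102.6,-.5,52),(102.6,-.5,4)]: print(px("s3",pkt(*P),"side").round(1))
print(g[170:206:2,272:282].min(1).tolist())
E
```

```text
t 44.8 p [0.5227 0.2811 0.0458] x [-0.11   0.994 -0.002] z [ 0.    -0.002 -1.   ] F [-3.1 -1.5  6.2] w 0.0108 g 60.0
pk [-8.1 -1.6 35.8] tilt 0.00 roll -0.10 hd 96.31
[276.2 179. ]
[276.1 191.3]
[18, 26, 61, 55, 33, 24, 16, 20, 20, 13, 27, 64, 82, 75, 75, 51, 54, 61]
```

Emit:
play_rows(
  hand=3,
  targets=[
    [0,0,0,0,0,0],
    [0,0,0,0,0,0],
    [0,0,0,0,0,0],
    [0,0,0,0,0,0],
    [0,0,-3,0,0,0],
    [0,0,-3,0,0,0],
    [0,0,-2,0,0,0],
    [-3,0,0,0,0,0],
    [-3,0,0,0,0,0],
    [-3.8,0.1,0,0,0,0],
  ],
)

```text
clock: 45.8
position: [0.5347, 0.1841, 0.1257]
ee_rot: [0.666, 0.746, 0.001, 0.001]
wrist_force: [-0.1, 0.0, 0.0]
width: 0.0297
grasp_force: 0.0
```

Emit:
play_rows(
  targets=[
    [0,0,0,0,0,0],
    [0,0,0,0,0,0],
    [0,0,0,0,0,0],
    [0,0,0,0,0,0],
    [0,0,0,0,0,0],
    [0,0,0,0,0,0],
    [0,0,0,0,0,0],
  ],
)

```text
clock: 46.5
position: [0.5345, 0.1847, 0.1253]
ee_rot: [0.667, 0.745, 0.0, 0.001]
wrist_force: [-0.1, -0.8, -0.2]
width: 0.0301
grasp_force: 0.0
```

```bash
python3 - <<'E'
from h import *
rel(); shot("w16"); tabs("w16")
g=cv2.imread("pics/w16.png").max(2)
u=int(px("w16",pkt(90,0,52))[0]); print(u)
for a,b in((205,266),(56,120)): print(a,g[a:b,u-3:u+4].mean(1).astype(int).tolist())
for P in[(78.3,0,52),(102.3,0,52),(-14.7,0,52),(11.3,0,52)]: print(P,px("w16",pkt(*P)).round(1))
print(g[240,258:300].tolist()); print(g[85,255:300].tolist())
E
```

```text
t 46.5 p [0.5345 0.1847 0.1253] x [-0.11   0.994 -0.001] z [ 0.001 -0.001 -1.   ] F [-0.1 -0.8 -0.2] w 0.0301 g 0.0
pk [ 89.   -0.2 115.3] tilt -0.08 roll -0.06 hd 96.34
[228, 43, 104, 19, 1575] [281.9  53.3] [-17.1   2.5  52. ]
[357, 69, 39, 102, 2242] [372.5 118.8] [17.5 55.6 52. ]
[267, 81, 23, 88, 1162] [278.4 137.2] [28.2  0.7 52. ]
[270, 214, 17, 43, 652] [278.2 236.1] [90.2  0.7 52. ]
[347, 229, 32, 33, 685] [360.6 249.6] [99.4 54.6 52. ]
277
205 [146, 117, 68, 33, 47, 91, 130, 147, 132, 90, 47, 24, 25, 24, 23, 23, 22, 23, 24, 33, 36, 39, 39, 41, 40, 41, 41, 40, 40, 40, 39, 39, 40, 39, 39, 34, 37, 36, 30, 30, 28, 28, 26, 24, 22, 25, 24, 27, 23, 25, 25, 32, 54, 79, 94, 95, 87, 73, 66, 68, 73]
56 [19, 25, 29, 29, 29, 34, 62, 84, 89, 75, 56, 58, 66, 71, 71, 71, 69, 69, 69, 69, 68, 68, 67, 66, 67, 65, 65, 66, 65, 64, 64, 63, 63, 62, 63, 63, 61, 61, 60, 60, 58, 59, 59, 59, 59, 56, 56, 56, 55, 55, 56, 55, 54, 54, 50, 41, 31, 23, 24, 29, 25, 29, 28, 34]
(78.3, 0, 52) [277.1 218.5]
(102.3, 0, 52) [277.1 253.6]
(-14.7, 0, 52) [277.3  58. ]
(11.3, 0, 52) [277.3 107.3]
[171, 167, 171, 171, 171, 172, 170, 173, 167, 163, 143, 97, 50, 31, 34, 35, 35, 29, 35, 35, 37, 37, 36, 36, 35, 39, 39, 28, 45, 71, 91, 99, 97, 97, 97, 100, 97, 99, 103, 107, 135, 159]
[180, 180, 180, 181, 178, 178, 181, 180, 179, 179, 175, 152, 103, 59, 57, 68, 68, 71, 68, 70, 70, 67, 62, 59, 61, 60, 56, 59, 56, 50, 45, 41, 51, 74, 99, 134, 161, 172, 178, 177, 178, 177, 178, 179, 176]
```

Emit:
play_rows(
  targets=[
    [-0.42,0.08,0,0,0,0],
    [0,0,2.5,0,0,0],
    [0,0,2.5,0,0,0],
    [0,0,2,0,0,0],
    [0,0,1.1,0,0,0],
    [0,0,0,0,0,0],
    [0,0,0,0,0,0],
    [0,0,0,0,0,0],
  ],
)

```text
clock: 47.35
position: [0.5373, 0.1802, 0.0457]
ee_rot: [0.667, 0.745, 0.001, 0.002]
wrist_force: [0.5, -0.4, -0.3]
width: 0.0298
grasp_force: 0.0
```

Emit:
play_rows(
  hand=0,
  targets=[
    [0,0,0,0,0,0],
    [0,0,0,0,0,0],
    [0,0,0,0,0,0],
    [0,0,0,0,0,0],
    [0,0,0,0,0,0],
  ],
)

```text
clock: 47.85
position: [0.5368, 0.1803, 0.0457]
ee_rot: [0.667, 0.745, 0.001, 0.001]
wrist_force: [-0.3, -0.0, 5.8]
width: 0.0111
grasp_force: 59.1
```

```bash
python3 -c "
from h import *
rel()"
```

```text
t 47.9 p [0.5368 0.1803 0.0457] x [-0.11   0.994 -0.001] z [ 0.003 -0.001 -1.   ] F [-0.3 -0.   5.8] w 0.0111 g 59.1
pk [93.6  1.6 35.7] tilt -0.18 roll -0.05 hd 96.32
```

Emit:
play_rows(
  targets=[
    [0.2,0,-0.45,0,-3,0],
    [0.2,0,-0.45,0,-3,0],
    [0,0,0,0,0,0],
    [0,0,0,0,0,0],
    [-0.6,-0.05,0,0,0,0],
    [-0.6,-0.05,0,0,0,0],
    [-0.6,-0.05,0,0,0,0],
    [-0.35,0,0,0,0,0],
    [0,0,0,0,0,0],
    [0,0,0,0,0,0],
  ],
)

```text
clock: 48.85
position: [0.5369, 0.1645, 0.0556]
ee_rot: [0.667, 0.743, -0.032, 0.039]
wrist_force: [0.7, 7.4, 1.3]
width: 0.0108
grasp_force: 58.6
```

Emit:
play_rows(
  targets=[
    [0,0,0,0,0,0],
    [0,0,0,0,0,0],
    [0,0,0,0,0,0],
  ],
)

```text
clock: 49.15
position: [0.5369, 0.1647, 0.0556]
ee_rot: [0.667, 0.743, -0.032, 0.039]
wrist_force: [-0.6, 8.1, 0.9]
width: 0.0112
grasp_force: 58.6
```

```bash
python3 -c "
from h import *
rel();eye()"
```

```text
t 49.1 p [0.5369 0.1647 0.0556] x [-0.107  0.989 -0.101] z [ 0.015 -0.1   -0.995] F [-0.6  8.1  0.9] w 0.0112 g 58.6
pk [109.2   0.   45.6] tilt -0.23 roll -5.79 hd 96.16
eye pk [1.35e+02 1.00e-01 1.31e+01]
```

Emit:
play_rows(
  targets=[
    [-0.1,0,0.36,0,1.93,0],
    [0,0,0,0,0,0],
    [0,0,0,0,0,0],
    [-0.11,0,0.36,0,1.93,0],
    [0,0,0,0,0,0],
    [0,0,0,0,0,0],
    [0,0,0,0,0,0],
  ],
)

```text
clock: 49.85
position: [0.5366, 0.1617, 0.0485]
ee_rot: [0.668, 0.744, -0.011, 0.014]
wrist_force: [-0.2, 6.8, 2.0]
width: 0.0113
grasp_force: 58.7
```

```bash
python3 -c "
from h import *
rel();eye()"
```

```text
t 49.9 p [0.5366 0.1617 0.0485] x [-0.108  0.994 -0.034] z [ 0.006 -0.034 -0.999] F [-0.2  6.8  2. ] w 0.0113 g 58.7
pk [112.1  -0.6  38.5] tilt -0.13 roll -1.96 hd 96.18
eye pk [135.7  -0.5   4.3]
```

Emit:
play_rows(
  targets=[
    [-0.1,0.03,0.36,0,1.96,0],
    [0,0,0.05,0,0,0],
    [0,0,0,0,0,0],
    [0,0,0,0,0,0],
    [0,0,0,0,0,0],
  ],
)

```text
clock: 50.35
position: [0.537, 0.1617, 0.0457]
ee_rot: [0.668, 0.744, 0.001, 0.0]
wrist_force: [-3.9, 10.8, 8.2]
width: 0.0112
grasp_force: 59.7
```

```bash
python3 -c "
from h import *
rel();eye()"
```

```text
t 50.4 p [0.537  0.1617 0.0457] x [-0.108  0.994  0.001] z [ 0.002  0.001 -1.   ] F [-3.9 10.8  8.2] w 0.0112 g 59.7
pk [112.1  -0.2  35.7] tilt -0.11 roll 0.06 hd 96.23
eye pk [ 1.345e+02 -1.000e-01  7.000e-01]
```

Emit:
play_rows(
  hand=3,
  targets=[
    [0,0,0,0,0,0],
    [0,0,0,0,0,0],
    [0,0,0,0,0,0],
    [0,0,0,0,0,0],
    [0,0,-3,0,0,0],
    [0,0,-3,0,0,0],
    [0,0,-2,0,0,0],
    [0,0,0,0,0,0],
    [0,0,0,0,0,0],
    [0,0,0,0,0,0],
  ],
)

```text
clock: 51.35
position: [0.5356, 0.1589, 0.1225]
ee_rot: [0.667, 0.745, -0.002, 0.001]
wrist_force: [-0.5, -0.0, -0.6]
width: 0.0301
grasp_force: 0.0
```

```bash
python3 -c "
from h import *
rel();shot('w17');tabs('w17')
for n,y in((2,0),(3,60)):print(px('w17',pkt(100.5,y,52)),px('w17',pkt(124.5,y,52)))
"
```

```text
t 51.4 p [0.5356 0.1589 0.1225] x [-0.11   0.994 -0.004] z [-0.001 -0.005 -1.   ] F [-0.5 -0.  -0.6] w 0.0301 g 0.0
pk [114.7  -1.9 112.5] tilt 0.11 roll -0.26 hd 96.29
[231, 0, 107, 25, 1611] [285.5   7.4] [-12.5   2.5  52. ]
[363, 14, 43, 117, 2627] [381.   71.9] [18.7 55.5 52. ]
[271, 36, 23, 94, 1385] [282.7  94. ] [30.3  1.2 52. ]
[353, 197, 33, 51, 1176] [369.1 222.9] [106.2  55.8  52. ]
[274, 203, 18, 44, 650] [282.5 225.2] [107.8   1.5  52. ]
[280.21881626 214.02821935] [280.11630658 249.90350622]
[376.48607853 214.2279643 ] [373.30694932 250.10220018]
```

Emit:
play_rows(
  targets=[
    [-4.9,-0.55,-4,0,0,0],
    [-4.9,-0.55,0,0,0,0],
    [-4.9,-0.55,0,0,0,0],
    [-4.9,-0.55,0,0,0,0],
    [-4.9,-0.55,0,0,0,0],
    [-4.9,-0.55,0,0,0,0],
    [-4.9,-0.55,0,0,0,0],
    [-4.9,-0.55,0,0,0,0],
    [-4.9,-0.55,0,0,0,0],
    [-4.8,-0.55,0,0,0,0],
  ],
)

```text
clock: 52.4
position: [0.5347, -0.3237, 0.1558]
ee_rot: [0.667, 0.745, -0.001, 0.001]
wrist_force: [0.5, 0.1, 0.7]
width: 0.0302
grasp_force: 0.0
```

Emit:
play_rows(
  targets=[
    [0,0,0,0,0,8.5],
    [0,0,0,0,0,8.5],
    [0,0,0,0,0,8.5],
    [0,0,0,0,0,8.5],
    [0,0,0,0,0,8.5],
    [0,0,0,0,0,8.5],
    [0,0,0,0,0,8.5],
    [0,0,0,0,0,8.5],
    [0,0,0,0,0,8.5],
    [0,0,0,0,0,8.5],
  ],
)

```text
clock: 53.4
position: [0.535, -0.3214, 0.1556]
ee_rot: [0.995, 0.095, -0.001, 0.001]
wrist_force: [0.2, -0.8, -0.1]
width: 0.0298
grasp_force: 0.0
```

Emit:
play_rows(
  targets=[
    [0,0,0,0,0,8.5],
    [0,0,0,0,0,8.5],
    [0,0,0,0,0,1.8],
    [0,0,0,0,0,0],
    [0,0,0,0,0,0],
    [0,0,0,0,0,0],
    [0,0,0,0,0,0],
    [0,0,0,0,0,0],
  ],
)

```text
clock: 54.2
position: [0.5359, -0.3221, 0.1577]
ee_rot: [0.998, -0.065, 0.001, 0.002]
wrist_force: [0.6, -0.1, -0.1]
width: 0.0303
grasp_force: 0.0
```

```bash
python3 - <<'E'
from h import *
rel(); shot("w18")
g=cv2.imread("pics/w18.png").max(2)
m=(g<84).astype(np.uint8); m[240:]=0
n,l,S,c=cv2.connectedComponentsWithStats(m)
for i in range(1,n):
    if 80<S[i,4]<5000: print(S[i].tolist(),c[i].round(1),pt("w18",*c[i],.045).round(4))
for v in range(185,262,6): print(v,g[v,252:306:2].tolist())
E
```

```text
t 54.2 p [ 0.5359 -0.3221  0.1577] x [ 0.991 -0.13   0.002] z [ 0.002 -0.004 -1.   ] F [ 0.6 -0.1 -0.1] w 0.0303 g 0.0
pk [593.  -53.6 147.7] tilt -0.21 roll 0.13 hd -7.49
[488, 70, 72, 104, 3710] [527.3 119.6] [ 0.5856 -0.5136  0.045 ]
[280, 193, 22, 47, 822] [291.6 217.5] [ 0.534  -0.3323  0.045 ]
185 [149, 131, 95, 88, 89, 88, 88, 87, 86, 84, 87, 83, 82, 87, 84, 86, 88, 89, 92, 87, 86, 90, 92, 89, 92, 94, 95]
191 [165, 143, 96, 98, 98, 101, 97, 97, 98, 98, 100, 95, 97, 101, 98, 99, 97, 98, 99, 98, 95, 96, 101, 100, 100, 98, 101]
197 [101, 94, 98, 100, 97, 99, 98, 99, 99, 98, 97, 98, 100, 100, 101, 96, 63, 26, 24, 26, 28, 18, 24, 69, 100, 100, 97]
203 [100, 99, 96, 102, 101, 98, 98, 97, 100, 100, 98, 99, 98, 99, 99, 98, 59, 22, 26, 20, 29, 24, 17, 31, 78, 99, 99]
209 [96, 98, 97, 99, 98, 98, 102, 99, 98, 98, 101, 97, 99, 97, 99, 98, 65, 32, 31, 37, 29, 30, 27, 33, 69, 96, 95]
215 [100, 99, 100, 97, 99, 97, 98, 98, 102, 98, 99, 99, 101, 97, 100, 100, 68, 31, 28, 18, 26, 27, 22, 24, 67, 95, 98]
221 [95, 96, 95, 97, 96, 98, 97, 96, 97, 97, 97, 96, 96, 96, 95, 99, 81, 31, 25, 25, 25, 27, 25, 29, 70, 98, 96]
227 [95, 99, 99, 98, 96, 97, 95, 95, 97, 93, 92, 97, 97, 97, 95, 75, 30, 28, 31, 25, 25, 21, 27, 27, 50, 96, 99]
233 [93, 93, 92, 92, 92, 91, 90, 94, 95, 96, 90, 93, 95, 93, 94, 78, 29, 30, 21, 31, 25, 27, 26, 22, 49, 87, 93]
239 [90, 92, 93, 92, 91, 93, 90, 93, 90, 89, 89, 88, 87, 89, 83, 69, 26, 26, 32, 35, 31, 33, 32, 27, 48, 89, 93]
245 [86, 81, 79, 80, 81, 78, 80, 79, 81, 83, 82, 83, 81, 85, 83, 70, 26, 29, 28, 26, 36, 33, 29, 31, 51, 93, 98]
251 [82, 83, 82, 81, 83, 85, 86, 85, 88, 89, 89, 91, 95, 94, 97, 84, 21, 30, 34, 31, 36, 34, 35, 33, 48, 95, 97]
257 [90, 89, 93, 91, 92, 92, 94, 96, 96, 95, 99, 99, 98, 99, 99, 86, 38, 34, 19, 35, 31, 29, 20, 28, 53, 91, 98]
```

```bash
python3 - <<'E'
from h import *
print("w14",pt("w14",278,197.5,.014).round(4),pt("w14",278,197.5,.052).round(4),pt("w14",278,227.3,.036).round(4))
print("w8",pt("w8",242,152,.014).round(4),pt("w8",242,156.5,.052).round(4),pt("w8",242,186.5,.052).round(4))
g=cv2.imread("pics/w18.png").max(2)
print(g[186:246,287:297].mean(1).astype(int).tolist()); print([int((g[v,270:312]<60).sum()) for v in range(186,250)])
for v in(194,225,235): print(v,pt("w18",292,v,.014).round(4),pt("w18",292,v,.052).round(4))
E
```

```text
w14 [ 0.5417 -0.236   0.014 ] [ 0.55   -0.2362  0.052 ] [ 0.5202 -0.2346  0.036 ]
w8 [ 0.5783 -0.1529  0.014 ] [ 0.5779 -0.1572  0.052 ] [ 0.5543 -0.1578  0.052 ]
[91, 94, 95, 96, 98, 97, 91, 71, 42, 24, 24, 22, 24, 23, 23, 22, 24, 24, 28, 28, 28, 27, 28, 30, 27, 26, 28, 26, 28, 25, 25, 27, 24, 26, 29, 28, 28, 26, 28, 27, 24, 27, 29, 26, 28, 24, 26, 25, 28, 28, 27, 29, 30, 31, 33, 31, 32, 31, 31, 31]
[0, 0, 0, 0, 0, 0, 0, 0, 11, 12, 14, 13, 13, 14, 15, 15, 16, 16, 15, 16, 15, 15, 15, 15, 15, 15, 15, 15, 15, 15, 15, 15, 15, 15, 15, 15, 15, 15, 15, 16, 16, 18, 18, 18, 18, 18, 18, 18, 18, 18, 18, 18, 18, 18, 18, 18, 18, 18, 18, 18, 18, 18, 18, 18]
194 [ 0.5463 -0.3355  0.014 ] [ 0.5543 -0.3348  0.052 ]
225 [ 0.518  -0.3321  0.014 ] [ 0.5299 -0.3319  0.052 ]
235 [ 0.5085 -0.331   0.014 ] [ 0.5217 -0.3309  0.052 ]
```

Emit:
play_rows(
  targets=[
    [0.13,1.1,0,0.2,0,0],
    [0,0,3,0,0,0],
    [0,0,3,0,0,0],
    [0,0,3,0,0,0],
    [0,0,3,0,0,0],
    [0,0,0.2,0,0,0],
    [0,0,0,0,0,0],
    [0,0,0,0,0,0],
    [0,0,0,0,0,0],
    [0,0,0,0,0,0],
  ],
)

```text
clock: 55.25
position: [0.5373, -0.3342, 0.0379]
ee_rot: [0.998, -0.065, 0.003, 0.001]
wrist_force: [0.1, -0.1, -0.1]
width: 0.0303
grasp_force: 0.0
```

Emit:
play_rows(
  hand=0,
  targets=[
    [0,0,0,0,0,0],
    [0,0,0,0,0,0],
    [0,0,0,0,0,0],
    [0,0,0,0,0,0],
    [0,0,0,0,0,0],
  ],
)

```text
clock: 55.75
position: [0.5366, -0.3337, 0.0367]
ee_rot: [0.998, -0.065, 0.002, 0.001]
wrist_force: [-0.4, 0.0, 4.7]
width: 0.011
grasp_force: 60.4
```

```bash
python3 -c "
from h import *
rel()"
```

```text
t 55.8 p [ 0.5366 -0.3337  0.0367] x [ 0.991 -0.13   0.004] z [ 0.003 -0.001 -1.   ] F [-0.4  0.   4.7] w 0.011 g 60.4
pk [604.6 -54.1  26.7] tilt -0.05 roll 0.20 hd -7.49
```

Emit:
play_rows(
  targets=[
    [0,0,-2,0,0,0],
    [0,0,-4,0,0,0],
    [0,0,-4,0,0,0],
    [-0.6,-4.7,0,0,0,0],
    [-0.6,-4.7,0,0,0,0],
    [-0.6,-4.7,0,0,0,0],
    [-0.6,-4.7,0,0,0,0],
    [-0.6,-4.7,0,0,0,0],
    [0,0,0,0,0,-8.5],
    [0,0,0,0,0,-8.5],
  ],
)

```text
clock: 56.75
position: [0.5355, -0.0939, 0.1343]
ee_rot: [0.996, 0.087, 0.0, -0.0]
wrist_force: [-0.5, -0.8, -1.4]
width: 0.0109
grasp_force: 59.6
```

Emit:
play_rows(
  targets=[
    [0,0,0,0,0,-8.5],
    [0,0,0,0,0,-8.5],
    [0,0,0,0,0,-8.5],
    [0,0,0,0,0,-8.5],
    [0,0,0,0,0,-8.5],
    [0,0,0,0,0,-8.5],
    [0,0,0,0,0,-8.5],
    [0,0,0,0,0,-8.5],
    [0,0,0,0,0,-8.5],
    [0,0,0,0,0,-8.5],
  ],
)

```text
clock: 57.75
position: [0.5355, -0.0958, 0.1342]
ee_rot: [0.677, 0.736, 0.0, -0.0]
wrist_force: [-0.4, -0.4, -0.7]
width: 0.0111
grasp_force: 59.6
```

Emit:
play_rows(
  targets=[
    [0,0,0,0,0,-1.8],
    [0,0,0,0,0,0],
    [0,0,0,0,0,0],
    [0,0,0,0,0,0],
  ],
)

```text
clock: 58.15
position: [0.5363, -0.0961, 0.1352]
ee_rot: [0.667, 0.745, 0.0, 0.001]
wrist_force: [-1.1, -0.5, -1.8]
width: 0.011
grasp_force: 59.6
```

```bash
python3 -c "
from h import *
rel();go(pkt(-2.5,-61.4,125),np.deg2rad(6.3))"
```

```text
t 58.1 p [ 0.5363 -0.0961  0.1352] x [-0.109  0.994 -0.   ] z [ 0.001 -0.    -1.   ] F [-1.1 -0.5 -1.8] w 0.011 g 59.6
pk [368.4 -28.7 125.2] tilt -0.08 roll -0.02 hd 96.26
t 58.1 p [ 0.5363 -0.0961  0.1352] x [-0.109  0.994 -0.   ] z [ 0.001 -0.    -1.   ] F [-1.1 -0.5 -1.8] w 0.011 g 59.6
shift cm [ 3.709e+01 -3.220e+00  1.000e-02]
turn deg [ 0.08  0.02 -0.04]
```

Emit:
play_rows(
  targets=[
    [4.6,-0.4,0,0,0,0],
    [4.6,-0.4,0,0,0,0],
    [4.6,-0.4,0,0,0,0],
    [4.6,-0.4,0,0,0,0],
    [4.6,-0.4,0,0,0,0],
    [4.6,-0.4,0,0,0,0],
    [4.6,-0.4,0,0,0,0],
    [4.6,-0.4,0,0,0,0],
    [0.3,0,0,0,0,0],
    [0,0,3,0,0,0],
  ],
)

```text
clock: 59.15
position: [0.4681, 0.2723, 0.1097]
ee_rot: [0.666, 0.746, 0.006, 0.004]
wrist_force: [1.3, -0.4, -0.8]
width: 0.0114
grasp_force: 59.6
```

Emit:
play_rows(
  targets=[
    [0,0,3,0,0,0],
    [0,0,1,0,0,0],
    [0,0,0,0,0,0],
    [0,0,0,0,0,0],
    [0,0,0,0,0,0],
    [0,0,0,0,0,0],
    [0,0,0,0,0,0],
    [0,0,0,0,0,0],
    [0,0,0,0,0,0],
  ],
)

```text
clock: 60.05
position: [0.4645, 0.269, 0.0657]
ee_rot: [0.667, 0.745, 0.001, 0.001]
wrist_force: [0.1, 0.4, -2.4]
width: 0.0108
grasp_force: 59.6
```

```bash
python3 -c "
from h import *
rel();go(pkt(-2.5,-61.4,52),np.deg2rad(6.3))
shot('w19');g=cv2.imread('pics/w19.png').max(2)
for v in range(236,276,4): print(v,g[v,258:302:2].tolist())"
```

```text
t 60.0 p [0.4645 0.269  0.0657] x [-0.11   0.994 -0.001] z [ 0.003 -0.    -1.   ] F [ 0.1  0.4 -2.4] w 0.0108 g 59.6
pk [ -2.3 -60.7  55.7] tilt -0.16 roll -0.03 hd 96.30
t 60.0 p [0.4645 0.269  0.0657] x [-0.11   0.994 -0.001] z [ 0.003 -0.    -1.   ] F [ 0.1  0.4 -2.4] w 0.0108 g 59.6
shift cm [ 0.02 -0.07  0.37]
turn deg [ 0.16  0.03 -0.  ]
236 [173, 176, 171, 174, 174, 173, 174, 175, 172, 170, 173, 172, 174, 176, 174, 176, 174, 174, 172, 178, 175, 175]
240 [173, 175, 173, 175, 171, 173, 176, 174, 174, 172, 174, 176, 177, 176, 153, 117, 136, 143, 147, 159, 174, 174]
244 [176, 175, 173, 175, 174, 162, 140, 138, 137, 92, 81, 84, 82, 84, 84, 93, 98, 98, 99, 118, 142, 142]
248 [163, 164, 167, 164, 160, 85, 25, 24, 25, 27, 26, 25, 30, 25, 20, 30, 50, 89, 96, 96, 98, 94]
252 [99, 98, 93, 68, 42, 28, 20, 22, 21, 23, 28, 22, 21, 29, 29, 28, 21, 36, 60, 92, 91, 94]
256 [91, 91, 90, 53, 27, 20, 25, 24, 20, 22, 19, 26, 29, 17, 23, 16, 19, 24, 41, 89, 92, 92]
260 [95, 96, 86, 39, 29, 23, 25, 23, 28, 14, 24, 28, 24, 19, 28, 24, 19, 15, 30, 81, 91, 91]
264 [92, 94, 79, 33, 30, 10, 13, 16, 24, 25, 17, 28, 11, 33, 26, 26, 21, 27, 33, 73, 94, 95]
268 [92, 95, 73, 29, 27, 27, 26, 24, 23, 21, 23, 20, 27, 19, 28, 25, 26, 23, 29, 53, 90, 91]
272 [92, 89, 53, 36, 25, 24, 13, 29, 27, 23, 29, 31, 15, 28, 32, 18, 33, 24, 20, 41, 88, 95]
```

Emit:
play_rows(
  targets=[
    [0,0,0.3,0,0,0],
    [0,0,0.2,0,0,0],
    [0,0,0,0,0,0],
    [0,0,0.2,0,0,0],
    [0,0,0,0,0,0],
    [0,0,0.2,0,0,0],
    [0,0,0,0,0,0],
    [0,0,0,0,0,0],
    [0,0,0,0,0,0],
  ],
)

```text
clock: 61.0
position: [0.4645, 0.2689, 0.0564]
ee_rot: [0.667, 0.745, 0.001, 0.001]
wrist_force: [-0.7, 0.6, -0.8]
width: 0.011
grasp_force: 59.6
```

```bash
python3 -c "
from h import *
rel()"
```

```text
t 61.0 p [0.4645 0.2689 0.0564] x [-0.11   0.994 -0.001] z [ 0.002 -0.    -1.   ] F [-0.7  0.6 -0.8] w 0.011 g 59.6
pk [ -2.3 -60.7  46.4] tilt -0.14 roll -0.04 hd 96.30
```

Emit:
play_rows(
  targets=[
    [0,0,0.3,0,0,0],
    [0,0,0.3,0,0,0],
    [0,0,0.2,0,0,0],
    [0,0,0.15,0,0,0],
    [0,0,0,0,0,0],
    [0,0,0,0,0,0],
    [0,0,0,0,0,0],
  ],
)

```text
clock: 61.7
position: [0.4643, 0.2688, 0.047]
ee_rot: [0.667, 0.745, 0.0, 0.001]
wrist_force: [-0.8, -0.2, 1.5]
width: 0.0111
grasp_force: 60.0
```

```bash
python3 -c "
from h import *
rel()"
```

```text
t 61.7 p [0.4643 0.2688 0.047 ] x [-0.11   0.994 -0.001] z [ 0.002 -0.001 -1.   ] F [-0.8 -0.2  1.5] w 0.0111 g 60.0
pk [ -2.2 -60.9  37. ] tilt -0.10 roll -0.05 hd 96.30
```

Emit:
play_rows(
  hand=3,
  targets=[
    [0,0,0,0,0,0],
    [0,0,0,0,0,0],
    [0,0,0,0,0,0],
    [0,0,0,0,0,0],
    [0,0,-3,0,0,0],
    [0,0,-3,0,0,0],
    [0,0,-2,0,0,0],
    [-3,0,0,0,0,0],
    [-3,0,0,0,0,0],
    [-3.2,0,0,0,0,0],
  ],
)

```text
clock: 62.7
position: [0.4746, 0.1769, 0.1274]
ee_rot: [0.667, 0.745, 0.001, 0.001]
wrist_force: [-0.2, -0.3, -0.1]
width: 0.03
grasp_force: 0.0
```

Emit:
play_rows(
  targets=[
    [0,0,0,0,0,0],
    [0,0,0,0,0,0],
    [0,0,0,0,0,0],
    [0,0,0,0,0,0],
    [0,0,0,0,0,0],
    [0,0,0,0,0,0],
    [0,0,0,0,0,0],
  ],
)

```text
clock: 63.4
position: [0.4743, 0.1778, 0.1269]
ee_rot: [0.667, 0.745, 0.001, 0.001]
wrist_force: [0.7, -0.2, -0.4]
width: 0.0297
grasp_force: 0.0
```

```bash
python3 - <<'E'
from h import *
rel(); shot("w20"); tabs("w20")
g=cv2.imread("pics/w20.png").max(2)
u=int(px("w20",pkt(90,-60,52))[0]); print(u)
for a,b in((205,266),(56,120)): print(a,g[a:b,u-3:u+4].mean(1).astype(int).tolist())
for P in[(78.3,-60,52),(102.3,-60,52),(-14.7,-60,52),(11.3,-60,52)]: print(P,px("w20",pkt(*P)).round(1))
E
```

```text
t 63.4 p [0.4743 0.1778 0.1269] x [-0.11   0.994 -0.001] z [ 0.002 -0.001 -1.   ] F [ 0.7 -0.2 -0.4] w 0.0297 g 0.0
pk [ 89.3 -60.8 116.9] tilt -0.13 roll -0.04 hd 96.34
[325, 32, 110, 30, 2071] [381.4  50. ] [-19.   -2.5  52. ]
[357, 69, 38, 101, 1895] [371.7 117.4] [16.9 -5.  52. ]
[443, 70, 59, 101, 3224] [468.5 110.9] [13.1 51.5 52. ]
[269, 83, 22, 85, 967] [280.5 135.8] [ 27.6 -58.6  52. ]
[272, 213, 17, 43, 593] [280.1 234.6] [ 89.9 -58.7  52. ]
[347, 228, 32, 34, 714] [361.4 248.8] [99.8 -5.1 52. ]
[422, 228, 47, 34, 1090] [441.9 248.3] [99.3 48.  52. ]
278
205 [105, 54, 31, 60, 110, 149, 153, 120, 67, 29, 24, 24, 23, 26, 23, 24, 27, 31, 37, 41, 45, 44, 43, 43, 44, 44, 43, 42, 42, 42, 42, 42, 41, 41, 40, 42, 39, 38, 34, 36, 32, 32, 30, 30, 28, 26, 24, 27, 23, 30, 48, 80, 99, 102, 98, 84, 68, 67, 72, 77, 85]
56 [210, 210, 209, 209, 209, 209, 209, 200, 163, 96, 62, 70, 75, 75, 75, 74, 74, 73, 74, 74, 72, 73, 71, 71, 72, 70, 70, 69, 70, 69, 69, 67, 67, 67, 67, 65, 65, 65, 65, 64, 63, 64, 62, 62, 63, 61, 62, 60, 61, 61, 58, 58, 56, 52, 42, 32, 26, 25, 29, 29, 32, 35, 36, 42]
(78.3, -60, 52) [278.1 217.4]
(102.3, -60, 52) [278.  252.3]
(-14.7, -60, 52) [278.4  58.1]
(11.3, -60, 52) [278.3 107. ]
```

Emit:
play_rows(
  targets=[
    [-0.39,0.12,0,0,0,0],
    [0,0,2.5,0,0,0],
    [0,0,2.5,0,0,0],
    [0,0,2,0,0,0],
    [0,0,1.2,0,0,0],
    [0,0,0,0,0,0],
    [0,0,0,0,0,0],
    [0,0,0,0,0,0],
  ],
)

```text
clock: 64.25
position: [0.4774, 0.1739, 0.0462]
ee_rot: [0.667, 0.745, 0.002, 0.002]
wrist_force: [0.7, -0.2, 0.4]
width: 0.0298
grasp_force: 0.0
```

Emit:
play_rows(
  hand=0,
  targets=[
    [0,0,0,0,0,0],
    [0,0,0,0,0,0],
    [0,0,0,0,0,0],
    [0,0,0,0,0,0],
    [0,0,0,0,0,0],
  ],
)

```text
clock: 64.75
position: [0.4771, 0.1739, 0.0462]
ee_rot: [0.667, 0.745, 0.001, 0.002]
wrist_force: [-0.3, -0.6, 6.1]
width: 0.0112
grasp_force: 59.0
```

```bash
python3 -c "
from h import *
rel()"
```

```text
t 64.8 p [0.4771 0.1739 0.0462] x [-0.11   0.994 -0.001] z [ 0.004 -0.    -1.   ] F [-0.3 -0.6  6.1] w 0.0112 g 59.0
pk [ 93.5 -58.5  36.2] tilt -0.23 roll -0.04 hd 96.32
```

Emit:
play_rows(
  targets=[
    [0.2,0,-0.45,0,-3,0],
    [0.2,0,-0.45,0,-3,0],
    [0,0,0,0,0,0],
    [0,0,0,0,0,0],
    [-0.6,-0.06,0,0,0,0],
    [-0.6,-0.06,0,0,0,0],
    [-0.6,-0.05,0,0,0,0],
    [-0.35,0,0,0,0,0],
    [0,0,0,0,0,0],
    [0,0,0,0,0,0],
  ],
)

```text
clock: 65.75
position: [0.477, 0.158, 0.0563]
ee_rot: [0.667, 0.743, -0.032, 0.039]
wrist_force: [0.8, 6.7, 1.2]
width: 0.011
grasp_force: 58.6
```

Emit:
play_rows(
  targets=[
    [0,0,0,0,0,0],
    [0,0,0,0,0,0],
    [0,0,0,0,0,0],
  ],
)

```text
clock: 66.05
position: [0.477, 0.1581, 0.0562]
ee_rot: [0.667, 0.743, -0.032, 0.039]
wrist_force: [-0.2, 8.7, -0.4]
width: 0.0112
grasp_force: 58.6
```

```bash
python3 -c "
from h import *
rel();eye(22.4,35.7)"
```

```text
t 66.0 p [0.477  0.1581 0.0562] x [-0.106  0.989 -0.101] z [ 0.016 -0.1   -0.995] F [-0.2  8.7 -0.4] w 0.0112 g 58.6
pk [109.2 -60.3  46.2] tilt -0.29 roll -5.78 hd 96.14
eye pk [135.1 -60.1  13. ]
```

Emit:
play_rows(
  targets=[
    [-0.1,0,0.36,0,1.93,0],
    [0,0,0,0,0,0],
    [0,0,0,0,0,0],
    [-0.11,0,0.36,0,1.93,0],
    [0,0,0,0,0,0],
    [0,0,0,0,0,0],
    [0,0,0,0,0,0],
  ],
)

```text
clock: 66.75
position: [0.4767, 0.1551, 0.0492]
ee_rot: [0.668, 0.744, -0.01, 0.014]
wrist_force: [-0.6, 7.4, 2.3]
width: 0.0112
grasp_force: 58.7
```

```bash
python3 -c "
from h import *
rel();eye(22.4,35.7)"
```

```text
t 66.8 p [0.4767 0.1551 0.0492] x [-0.107  0.994 -0.034] z [ 0.007 -0.034 -0.999] F [-0.6  7.4  2.3] w 0.0112 g 58.7
pk [112.2 -60.8  39.2] tilt -0.19 roll -1.96 hd 96.15
eye pk [135.8 -60.7   4.3]
```

Emit:
play_rows(
  targets=[
    [-0.1,0.03,0.36,0,1.96,0],
    [0,0,0.05,0,0,0],
    [0,0,0,0,0,0],
    [0,0,0,0,0,0],
    [0,0,0,0,0,0],
  ],
)

```text
clock: 67.25
position: [0.4772, 0.155, 0.0463]
ee_rot: [0.668, 0.744, 0.001, 0.001]
wrist_force: [-3.2, 11.5, 9.4]
width: 0.011
grasp_force: 59.7
```

```bash
python3 -c "
from h import *
rel();eye(22.4,35.7)"
```

```text
t 67.2 p [0.4772 0.155  0.0463] x [-0.108  0.994  0.001] z [ 0.003  0.001 -1.   ] F [-3.2 11.5  9.4] w 0.011 g 59.7
pk [112.4 -60.4  36.3] tilt -0.16 roll 0.06 hd 96.19
eye pk [134.7 -60.3   0.6]
```

Emit:
play_rows(
  hand=3,
  targets=[
    [0,0,0,0,0,0],
    [0,0,0,0,0,0],
    [0,0,0,0,0,0],
    [0,0,0,0,0,0],
    [0,0,-3,0,0,0],
    [0,0,-3,0,0,0],
    [0,0,-2,0,0,0],
    [0,3,-3,0,0,0],
    [0,3,-3,0,0,0],
    [-1,0,-3,0,0,0],
  ],
)

```text
clock: 68.25
position: [0.5403, 0.1502, 0.2167]
ee_rot: [0.667, 0.745, 0.001, 0.003]
wrist_force: [0.5, 0.6, 0.1]
width: 0.0302
grasp_force: 0.0
```

Emit:
play_rows(
  targets=[
    [0,0,0,0,0,0],
    [0,0,0,0,0,0],
    [0,0,0,0,0,0],
    [0,0,0,0,0,0],
    [0,0,0,0,0,0],
    [0,0,0,0,0,0],
    [0,0,0,0,0,0],
    [0,0,0,0,0,0],
  ],
)

```text
clock: 69.05
position: [0.5373, 0.15, 0.2151]
ee_rot: [0.667, 0.745, -0.001, 0.002]
wrist_force: [0.6, -0.1, -0.1]
width: 0.03
grasp_force: 0.0
```

```bash
python3 - <<'E'
from h import *
rel(); shot("w21"); tabs("w21",45,300)
g=cv2.imread("pics/w21.png").max(2)
for y in(-60,0,60):
    a=px("w21",pkt(-16,y,52));b=px("w21",pkt(128,y,52)); n=73
    L=np.linspace(a,b,n).round().astype(int); print(y,a.round(),b.round(),[int(g[v,u-1:u+2].mean()) for u,v in L])
im,_=shot("s4","side"); G=im.max(2).astype(int)
for y in(-60,0,60):
    f=[px("s4",pkt(124.5,y,z),"side") for z in(52,4,0)]; e=px("s4",pkt(146,y,0),"side"); u=int(round(f[0][0])); v=int(f[0][1])
    print(y,[q.round(1).tolist() for q in f],e.round(1),"col from v",v-6,G[v-6:v+26,u-3:u+3].min(1).tolist())
E
```

```text
t 69.0 p [0.5373 0.15   0.2151] x [-0.11   0.994 -0.004] z [ 0.002 -0.004 -1.   ] F [ 0.6 -0.1 -0.1] w 0.03 g 0.0
pk [123.8  -1.2 205.1] tilt -0.12 roll -0.22 hd 96.31
[245, 25, 73, 15, 951] [282.2  31.6] [-15.7   2.7  52. ]
[204, 43, 19, 75, 844] [214.4  85.9] [ 24.8 -53.5  52. ]
[338, 43, 22, 75, 936] [346.7  84. ] [23.1 56.6 52. ]
[272, 69, 16, 49, 626] [280.1  95. ] [31.8  1.2 52. ]
[209, 169, 19, 31, 351] [219.1 185.1] [108.4 -53.7  52. ]
[333, 170, 19, 31, 434] [341.7 185.6] [108.7  57.2  52. ]
[275, 172, 11, 28, 204] [281.  186.6] [109.8   2.3  52. ]
[195, 253, 54, 47, 1012] [226.9 284.6] [208.1 -50.8  52. ]
[311, 252, 53, 48, 1108] [332.2 284. ] [207.4  53.3  52. ]
[143, 295, 28, 5, 98] [157.6 297.6] [ 222.5 -120.9   52. ]
[387, 295, 29, 5, 93] [399.5 297.6] [222.5 121.6  52. ]
-60 [204.  31.] [213. 206.] [193, 193, 196, 188, 64, 70, 69, 69, 72, 72, 73, 72, 71, 69, 70, 68, 65, 47, 51, 83, 46, 45, 38, 38, 39, 42, 45, 47, 51, 54, 40, 41, 43, 45, 44, 40, 124, 165, 154, 132, 139, 127, 137, 124, 135, 138, 126, 138, 130, 135, 131, 131, 137, 124, 131, 132, 129, 151, 122, 37, 48, 47,
[... 693 characters left out ...]
, 42, 37, 40, 39, 35, 37, 60, 158, 168]
-60 [[257.3, 184.7], [257.7, 197.1], [257.7, 198.1]] [258.3 202.6] col from v 178 [116, 110, 98, 71, 43, 35, 31, 28, 24, 27, 24, 24, 24, 25, 29, 25, 26, 35, 54, 79, 96, 111, 120, 121, 115, 108, 107, 117, 111, 92, 83, 89]
0 [[277.2, 183.4], [277.1, 195.7], [277.1, 196.7]] [277.9 201.2] col from v 177 [118, 109, 88, 57, 40, 35, 33, 26, 24, 24, 22, 21, 21, 21, 20, 26, 31, 37, 57, 88, 96, 110, 121, 120, 108, 104, 113, 115, 105, 86, 84, 117]
60 [[296.9, 182.1], [296.3, 194.4], [296.3, 195.4]] [297.3 199.9] col from v 176 [114, 106, 80, 54, 37, 33, 25, 18, 22, 23, 22, 22, 25, 23, 26, 31, 29, 43, 74, 95, 102, 112, 124, 125, 107, 99, 113, 116, 101, 85, 83, 97]
```

```bash
python3 - <<'E'
from h import *
def prof(name,y,z,x0,x1,st=1):
    g=cv2.imread(f"pics/{name}.png").max(2).astype(np.float32); xs=np.arange(x0,x1,st)
    P=np.array([px(name,pkt(x,y,z)) for x in xs],np.float32); return cv2.remap(g,P[:,0].reshape(1,-1),P[:,1].reshape(1,-1),1)[0].astype(int).tolist()
for n in("w9","w16","w20","w21"):
    y=-20 if n!="w9" else 20
    print(n,"rib z43.5 x-40..-10",prof(n,y,43.5,-40,-10)); print(n,"rim z8 -44..-30 y45",prof(n,-38 if n!='w20' else 38,8,-46,-28)); print(n,"lip z16.5",prof(n,-38,16.5,20,56,2))
for y in(-60,0,60):
    print(y,px("w21",pkt(136,y,9)).round(1),"rear",prof("w21",y,52,-20,30,2))
E
```

```text
w9 rib z43.5 x-40..-10 [95, 88, 50, 34, 24, 22, 23, 28, 46, 47, 46, 44, 46, 44, 40, 38, 49, 89, 136, 158, 163, 163, 166, 164, 162, 158, 155, 157, 156, 156]
w9 rim z8 -44..-30 y45 [132, 174, 193, 190, 188, 186, 185, 174, 147, 116, 97, 98, 88, 53, 46, 47, 43, 31]
w9 lip z16.5 [155, 155, 149, 105, 157, 179, 182, 182, 182, 187, 183, 185, 179, 149, 123, 123, 121, 122]
w16 rib z43.5 x-40..-10 [149, 139, 125, 132, 149, 205, 217, 215, 182, 85, 73, 72, 71, 69, 68, 66, 65, 49, 25, 19, 17, 19, 20, 23, 31, 27, 76, 98, 99, 128]
w16 rim z8 -44..-30 y45 [158, 208, 218, 217, 217, 215, 214, 194, 122, 77, 104, 160, 176, 179, 180, 181, 182, 182]
w16 lip z16.5 [175, 146, 118, 177, 188, 213, 212, 206, 207, 209, 206, 206, 197, 133, 105, 136, 137, 137]
w20 rib z43.5 x-40..-10 [149, 142, 131, 141, 163, 217, 224, 223, 199, 83, 52, 55, 54, 54, 53, 51, 47, 42, 21, 16, 17, 20, 20, 21, 31, 37, 76, 102, 106, 110]
w20 rim z8 -44..-30 y45 [147, 203, 214, 213, 206, 133, 46, 40, 40, 40, 41, 41, 39, 44, 41, 36, 26, 23]
w20 lip z16.5 [189, 163, 124, 190, 207, 222, 222, 220, 220, 220, 217, 216, 213, 150, 89, 141, 143, 145]
w21 rib z43.5 x-40..-10 [145, 145, 138, 126, 134, 154, 194, 214, 189, 117, 71, 69, 69, 69, 67, 67, 66, 51, 31, 22, 21, 22, 18, 17, 18, 26, 31, 48, 81, 97]
w21 rim z8 -44..-30 y45 [163, 201, 216, 217, 218, 217, 216, 194, 134, 85, 113, 164, 183, 187, 187, 187, 186, 189]
w21 lip z16.5 [185, 157, 107, 171, 199, 219, 219, 216, 217, 217, 214, 213, 207, 144, 77, 98, 137, 141]
-60 [221.7 203.4] rear [194, 198, 194, 195, 195, 127, 68, 71, 71, 71, 72, 70, 72, 69, 68, 69, 66, 49, 35, 77, 39, 39, 38, 38, 43]
0 [278.4 203.5] rear [32, 20, 17, 24, 27, 48, 71, 70, 71, 71, 70, 65, 66, 67, 63, 61, 61, 48, 28, 27, 27, 36, 44, 42, 40]
60 [335.1 203.5] rear [168, 174, 170, 172, 172, 104, 59, 62, 58, 58, 57, 53, 50, 49, 50, 48, 49, 42, 25, 22, 25, 32, 38, 36, 42]
```

Emit:
play_rows(
  hand=0,
  targets=[
    [4,0.1,0,0,0,0],
    [4,0.1,0,0,0,0],
    [4.1,0,0,0,0,0],
    [0,0,4,0,0,0],
    [0,0,4,0,0,0],
    [0,0,4,0,0,0],
    [0,0,0.8,0,0,0],
    [0,0,0,0,0,0],
    [0,0,0,0,0,0],
    [0,0,0,0,0,0],
  ],
)

```text
clock: 70.15
position: [0.5288, 0.2707, 0.0898]
ee_rot: [0.667, 0.745, 0.002, 0.003]
wrist_force: [0.7, -0.9, 1.1]
width: 0.0005
grasp_force: 0.0
```

Emit:
play_rows(
  targets=[
    [0,0,0,0,0,0],
    [0,0,0,0,0,0],
    [0,0,0,0,0,0],
  ],
)

```text
clock: 70.45
position: [0.5269, 0.2701, 0.0877]
ee_rot: [0.667, 0.745, 0.0, 0.003]
wrist_force: [0.5, 0.6, -0.1]
width: -0.0002
grasp_force: 0.0
```

```bash
python3 -c "
from h import *
rel()"
```

```text
t 70.5 p [0.5269 0.2701 0.0877] x [-0.11   0.994 -0.004] z [ 0.004 -0.003 -1.   ] F [ 0.5  0.6 -0.1] w -0.0002 g 0.0
pk [ 3.3  1.5 77.7] tilt -0.21 roll -0.20 hd 96.30
```

Tips are at about 64, tab top should be at 52: lower in small steps and read the contact.

Emit:
play_rows(
  targets=[
    [0,0,0.5,0,0,0],
    [0,0,0.5,0,0,0],
    [0,0,0,0,0,0],
    [0,0,0,0,0,0],
    [0,0,0,0,0,0],
  ],
)

```text
clock: 70.95
position: [0.5261, 0.2698, 0.0764]
ee_rot: [0.667, 0.745, -0.001, 0.002]
wrist_force: [-0.5, -0.1, 0.5]
width: -0.0005
grasp_force: 0.0
```

Emit:
play_rows(
  targets=[
    [0,0,0.15,0,0,0],
    [0,0,0,0,0,0],
    [0,0,0,0,0,0],
  ],
)

```text
clock: 71.25
position: [0.5266, 0.2699, 0.0759]
ee_rot: [0.667, 0.745, -0.0, 0.002]
wrist_force: [-1.3, -0.4, 4.5]
width: -0.0002
grasp_force: 2.5
```

Emit:
play_rows(
  targets=[
    [0,0,0.15,0,0,0],
    [0,0,0,0,0,0],
    [0,0,0,0,0,0],
  ],
)

```text
clock: 71.55
position: [0.5269, 0.27, 0.0758]
ee_rot: [0.667, 0.745, -0.0, 0.002]
wrist_force: [-3.2, -1.6, 11.6]
width: -0.0001
grasp_force: 5.8
```

Emit:
play_rows(
  targets=[
    [0,0,0.15,0,0,0],
    [0,0,0,0,0,0],
    [0,0,0,0,0,0],
  ],
)

```text
clock: 71.85
position: [0.5275, 0.2701, 0.0758]
ee_rot: [0.667, 0.745, -0.0, 0.003]
wrist_force: [-5.7, -1.8, 17.4]
width: -0.0004
grasp_force: 8.7
```

Emit:
play_rows(
  targets=[
    [0,0,-1.4,0,0,0],
    [0,3,0,0,0,0],
    [0,2.9,0,0,0,0],
    [0,0,0,0,0,0],
    [0,0,0,0,0,0],
    [0,0,0.7,0,0,0],
    [0,0,0,0,0,0],
    [0,0,0.4,0,0,0],
    [0,0,0,0,0,0],
    [0,0,0,0,0,0],
  ],
)

```text
clock: 72.85
position: [0.5847, 0.2768, 0.076]
ee_rot: [0.667, 0.745, -0.0, 0.002]
wrist_force: [-2.4, 1.5, 5.0]
width: -0.0001
grasp_force: 2.4
```

Emit:
play_rows(
  targets=[
    [0,0,0.2,0,0,0],
    [0,0,0,0,0,0],
    [0,0,0,0,0,0],
  ],
)

```text
clock: 73.15
position: [0.5851, 0.2769, 0.0759]
ee_rot: [0.667, 0.745, -0.0, 0.002]
wrist_force: [-5.8, 0.6, 13.0]
width: 0.0003
grasp_force: 6.3
```

Emit:
play_rows(
  targets=[
    [0,0,-1.4,0,0,0],
    [0,-4,0,0,0,0],
    [0,-4,0,0,0,0],
    [0,-3.9,0,0,0,0],
    [0,0,0,0,0,0],
    [0,0,0,0,0,0],
    [0,0,0.7,0,0,0],
    [0,0,0.4,0,0,0],
    [0,0,0,0,0,0],
    [0,0,0,0,0,0],
  ],
)

```text
clock: 74.15
position: [0.4676, 0.2633, 0.0759]
ee_rot: [0.667, 0.745, -0.001, 0.002]
wrist_force: [-0.6, -0.2, 0.2]
width: -0.0001
grasp_force: 0.1
```

Emit:
play_rows(
  targets=[
    [0,0,0.2,0,0,0],
    [0,0,0,0,0,0],
    [0,0,0,0,0,0],
  ],
)

```text
clock: 74.45
position: [0.4678, 0.2634, 0.0758]
ee_rot: [0.667, 0.745, -0.0, 0.003]
wrist_force: [-2.8, -1.0, 8.8]
width: 0.0001
grasp_force: 4.4
```

```bash
python3 -c "
from h import *
rel()"
```

```text
t 74.5 p [0.4678 0.2634 0.0758] x [-0.11   0.994 -0.004] z [ 0.003 -0.004 -1.   ] F [-2.8 -1.   8.8] w 0.0001 g 4.4
pk [  3.6 -58.   65.8] tilt -0.17 roll -0.25 hd 96.31
```

Emit:
play_rows(
  targets=[
    [0,0,-3,0,0,0],
    [0,0,-4,0,0,0],
    [0,0,-4,0,0,0],
    [-4,2,-2,0,0,0],
    [-4,2,0,0,0,0],
    [-4,2,0,0,0,0],
    [0,0,0,0,0,0],
    [0,0,0,0,0,0],
    [0,0,0,0,0,0],
    [0,0,0,0,0,0],
  ],
)

```text
clock: 75.45
position: [0.5384, 0.1521, 0.2042]
ee_rot: [0.667, 0.745, -0.001, 0.002]
wrist_force: [-0.5, -0.2, -0.3]
width: 0.0002
grasp_force: 0.0
```

Emit:
play_rows(
  targets=[
    [0,0,0,0,0,0],
    [0,0,0,0,0,0],
    [0,0,0,0,0,0],
    [0,0,0,0,0,0],
  ],
)

```text
clock: 75.85
position: [0.5392, 0.1514, 0.2048]
ee_rot: [0.667, 0.745, -0.0, 0.002]
wrist_force: [0.2, -0.1, 0.2]
width: 0.0
grasp_force: 0.0
```

```bash
python3 - <<'E'
from h import *
rel(); shot("w22"); g=cv2.imread("pics/w22.png").max(2).astype(np.float32)
for y in(-60,0,60):
  for x0,x1 in((-20,30),(94,132)):
    best=[]
    for dy in(-1,1,3):
        P=np.array([px("w22",pkt(x,y+dy,52)) for x in np.arange(x0,x1,2)],np.float32); best.append(cv2.remap(g,P[:,:1].T.copy(),P[:,1:].T.copy(),1)[0])
    print(y,x0,np.mean(best,0).astype(int).tolist())
E
```

```text
t 75.8 p [0.5392 0.1514 0.2048] x [-0.11   0.994 -0.004] z [ 0.003 -0.004 -1.   ] F [ 0.2 -0.1  0.2] w 0.0 g 0.0
pk [122.6   0.8 194.8] tilt -0.14 roll -0.22 hd 96.33
-60 -20 [192, 195, 193, 195, 196, 117, 69, 72, 73, 72, 73, 71, 72, 70, 70, 67, 66, 51, 34, 69, 47, 52, 54, 49, 46]
-60 94 [153, 101, 41, 41, 48, 49, 47, 44, 45, 43, 42, 40, 42, 39, 100, 161, 166, 170, 171]
0 -20 [38, 20, 16, 24, 27, 38, 69, 69, 69, 67, 67, 66, 65, 62, 61, 61, 59, 43, 20, 27, 29, 38, 43, 42, 41]
0 94 [127, 42, 23, 44, 50, 48, 48, 44, 44, 41, 41, 43, 40, 37, 88, 154, 154, 143, 163]
60 -20 [168, 174, 171, 171, 171, 98, 56, 54, 52, 51, 50, 51, 48, 47, 46, 47, 45, 37, 28, 44, 35, 43, 42, 41, 43]
60 94 [133, 85, 37, 41, 44, 43, 42, 41, 37, 38, 38, 39, 38, 36, 89, 157, 166, 169, 171]
```

All three springs read the same and sit in place; I hand the job in.

```bash
python3 -c "
from plant import manip
print(manip.sign_off())"
```

```text
the job is handed in; nothing more can be done
None
```

I handed the job in at about 76 s. The anchor plate lies in its pocket with the tongue under the lip. All three springs are hooked in the plate and their eyes are set over the posts. The gripper is clear, and I saw no contact with the stamp, glass or tape roll. `sign_off()` returned no verdict.

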